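# Check the dial scale with its weights and lock it

### The arm

A 7-joint arm with a two-finger parallel gripper is mounted at the origin on a cart in front of the work surface, level with it; the furniture and walls round the work are solid. World frame = base frame: x ahead of the robot, y to its left, z up, the work surface at z = 0. Lengths are in mm, angles in rad, forces in N, time in s.
With the tool pointing down it reaches from about 400 to 875 mm from the base axis. Payload 4.4 kg.
Tool frame: the origin (TCP) lies midway between the tips of the shut fingers; the grasp point (between the pads) lies 19 mm behind it; z points along the fingers, y is the line along which they close (so a half turn about z gives the same grasp; the last joint's range is limited). The gripper opens to 85 mm and grips with 20 to 120 N. Pads are 22 mm wide; open, the fingers measure 114 mm over their backs; the gripper's body (76 mm by 85 mm) begins 54 mm behind the grasp point. The pads swing forward as they close: fully open they stand 13 mm farther back than shut.
Start: joints at [-1.38, 0.628, 0.038, 1.517, -0.027, 0.996, -0.02], TCP at [165.066, 628.706, 231.313] pointing down, gripper open.
Joint ranges: [-3.06, 3.06], [-0.37, 2.12], [-1.25, 1.32], [0.18, 2.47], [-1.1, 4.24], [0.23, 1.98], [-2.94, 2.94]. Speed limits (rad/s): [2.57, 2.57, 3.14, 3.14, 3.14, 3.14, 3.14].

### API

Orientations are given as [roll, pitch, yaw] about the fixed x, y, z axes, in that order (R = Rz(yaw) Ry(pitch) Rx(roll)).
In Python, from cell import readout, optics, order gives the robot as it stands.
- The arm moves only by the shell command python3 -m jog 'ROWS'. ROWS is a JSON object of lists of equal length, an entry for each row: "claw": the opening, from 0 (shut) to 1 (fully open); "xyz": the shift along the tool's x, y, z each as a share of 0.1 m, from -1 to 1, a list of three; "twist": the turn, a rotation vector about the tool's x, y, z each as a share of 180 degrees, from -1 to 1, a list of three. A call has 1 to 12 rows; each row shifts and turns the commanded pose from where the row before left it, along the tool's axes as they then stand; what a row does not reach is not made up. A row lasts 1/8 s, in which the tool goes at most 62.5 mm and 10.7 degrees, less where a joint would pass 70% of its speed; a pose out of reach is approached as far as the arm can. A call with a number of a shift or a turn outside -1 to 1 is refused whole. A call with a gripper value outside its range is refused whole. The fingers move at their own pace and stop on an object; the grip force is fixed at half the most. Time passes only in rows, so rows that do not move let the fingers close. It gives the time, the measured TCP pose, the force, the opening and the grip force at its end, in the units of the state.
- readout.read_state(): the state, without advancing time (a new reading comes with each control period).
- optics.get_image(name): name is "scene" or "top" or "wrist"; returns a dict with "color" (400x640x3 uint8, red, green, blue), "fovy" (degrees; the focal length in pixels is half the picture's height over the tangent of half this angle, whatever the lens; pixels are square), "cx", "cy" (the principal point, pixels), "view" (4x4, takes a point from world to camera coordinates). Camera axes: x right, y up, looking along -z (the intrinsics and any distortion apply to the point x, -y, -z); pixel columns grow to the right and rows downward; lengths in mm; the calibration is good to about 2 mm. A picture is of the moment at which its call begins. There is no depth.
- order.finish_job(): hands the job in; it is judged then, once.
Trained networks look in the newest picture that a camera, given by its name, has taken for a name from the list of things; names that differ only in an ending like _2 or _b are one class to them, and where a whole thing is asked for, a point or a joint stands for the part that bears it (a point fixed in the world has none). Each returns a list of dicts, best first, with "score" (0 to 1); they miss things now and then, are a little off and sometimes report something else, mostly with a low value. They report only what shows in the picture. A call takes as long as a camera call. They do not tell look-alikes from the thing itself.
- optics.boxes_of(camera, label): "rect" ([left, top, width, height] in pixels, round what is visible of it).
The state is a dict: "clock": time; "qpos": joint angles; "qd": joint speeds; "tau": joint torques, N m; "eef_pos": TCP position; "tool_rot": TCP orientation; "force": force on the tool from outside, world axes, zero at the start; "torque": the same for the moment, N m; "width": finger opening in mm; "gripper_force": force on a finger pad.
Only numpy, scipy, OpenCV 4.12 (cv2) and the standard library are available. Lean on these libraries where they do the work, as an engineer would, in place of code of your own. Each camera call takes 0.05 s, during which the arm holds its last target. There are 200 camera calls.

### The job

Check the spring scale: with the pan empty, use the teal knob to turn the red peak pointer all the way back to its zero stop, then stand all the steel check weights that are out, however many, together on the pan and let go, without pressing on the pan, so that the red pointer goes only as far as the weights themselves take the black hand. Then put the weights back upright in the compartments of the wooden box, leaving the red pointer standing at its reading, and lock the empty pan by pushing the red-handled pin fully home through the eyelet in front of it. Leave the red screwdriver and the jar of brass inserts where they are.

Things in the scene. Friction and masses are not known exactly. Their poses are not given: they have to be found in the camera images.
- dial_scale: grey spring scale fixed to the table, housing 160 (x) x 300 (y) x 60 mm; origin on the table under it, 5 mm in front of its middle; x to its back, y to its left, z up. Square pan on its right half, centre at (0, -78) mm; round dial 124 mm across facing up on its left half, centre at (0, 78) mm, its clear window and bezel up to 76 mm above the table
- boss_hole (a point): centre of the mouth of the blind lock hole in the steel boss in front of the pan, at (-92, -78, 42) mm in the scale's frame; hole level, along the scale's x, 12 mm across, 38 mm deep, 2 mm chamfer. The frame's axes are the scale's
- eyelet (a point): centre of the front mouth of the eyelet, a level 12 mm hole with a 2 mm chamfer through the 8 mm steel bracket hanging from the front of the pan, along the scale's x. It moves with the pan: with the pan empty it is 42 mm above the table and 12 mm in front of the boss hole's mouth, in line with it; a loaded pan puts them out of line
- pan_center (a point): centre of the pan's level upper surface, 90 mm above the table when empty; it sinks 4.9 mm for each weight (spring 800 N/m, slow and well damped, 23 mm at most) and tilts up to 2 degrees; pressing on it counts as load; axes as the scale's. Pan 150 x 150 mm with a rim 8 mm high and 4 mm thick (flat inside 142 x 142 mm). Four weights fit, 36 mm either side of the centre in x and y
- load_hand (a joint): black hand of the dial, rad clockwise seen from above, 0 at the zero mark; geared to the pan at 0.2 rad per mm, so about 0.95 rad for each weight on the pan; back to 0 when the pan is empty
- peak_pointer (a joint): red peak pointer with the teal knob on its shaft, rad clockwise seen from above: 0 = against its zero stop, 4.8 at most; starts at 1.8 to 3.6. Turn the knob anticlockwise to take it back. It turns very easily (0.003 N m) and stays where left. The black hand pushes it ahead and leaves it at the highest load; turned back with the pan loaded, it stops against the black hand
- knob_top (a point): centre of the top of the teal knob, a fluted disc 37 mm across and 19 mm high on the upright axis of the dial; this point is 99 mm above the table, the knob's underside 80 mm, the window under it 76 mm
- red_tip (a point): a point near the tip of the red pointer, 42 mm from the dial's axis
- black_tip (a point): a point near the tip of the black hand, 42 mm from the dial's axis
- lock_pin: lock pin lying on the table, 70 g: red grip 45 long (x), 16 wide (y), 26 mm high, origin at the centre of the grip's underside; at its front (x = 22.5 mm) a collar 20 mm across and 5 mm thick, then a steel rod 8 mm across with a round end, 46 mm long beyond the collar, along +x, 13 mm above the underside
- pin_tip (a point): tip of the pin's rod, at (73.5, 0, 13) mm in the pin's frame. Fully home, the collar touches the eyelet bracket and the tip is 46 mm beyond the eyelet's front mouth, at x = -58 mm in the scale's frame
- weight_box: open wooden box fixed to the table, 142 x 142 x 28 mm, four compartments two by two, each 62 mm square, their centres 34 mm either side of the box's centre in x and y; origin at the centre of its underside, floor 6 mm thick
- weight_1: steel check weight, 0.40 kg: cylinder 46 mm across, 34 mm high, with a lifting knob 22 mm across from 44 to 68 mm above the base and a 13 mm neck between; starts standing on the table; origin at the centre of its underside, z up. All weights are alike; two to four are out (None from the start = not there)
- weight_2: steel check weight, 0.40 kg: cylinder 46 mm across, 34 mm high, with a lifting knob 22 mm across from 44 to 68 mm above the base and a 13 mm neck between; starts standing on the table; origin at the centre of its underside, z up. All weights are alike; two to four are out (None from the start = not there)
- weight_3: steel check weight, 0.40 kg: cylinder 46 mm across, 34 mm high, with a lifting knob 22 mm across from 44 to 68 mm above the base and a 13 mm neck between; starts standing on the table; origin at the centre of its underside, z up. All weights are alike; two to four are out (None from the start = not there)
- weight_4: steel check weight, 0.40 kg: cylinder 46 mm across, 34 mm high, with a lifting knob 22 mm across from 44 to 68 mm above the base and a 13 mm neck between; starts standing on the table; origin at the centre of its underside, z up. All weights are alike; two to four are out (None from the start = not there)
- driver_red: flat screwdriver with red handle, 171 x 26 x 26 mm, lying on the table: a bystander; origin at its middle
- insert_jar: small jar with black lid, 47 mm across, 53 mm high, standing on the table: a bystander; origin at the centre of its underside
Things that resemble listed ones, but are neither listed nor needed, are in the scene too. What is shaped like the weight_3 but green is not meant.

How it is judged (in metres and radians):
On the way, in this order (a step that is already met when the one before it is completed fails the run):
1. with the pan empty, the red peak pointer is turned back to its zero stop (below 0.08 rad) (value of joint peak_pointer below 0.08 rad and value of joint load_hand below 0.06 rad), for 0.2 s.
2. all the weights that are out stand on the pan, let go and at rest, with the red pointer's tip no more than 12 mm from the black hand's (x of weight_1 in the frame of pan_center between -0.07 and 0.07 m and y of weight_1 in the frame of pan_center between -0.07 and 0.07 m and z of weight_1 in the frame of pan_center between -0.006 and 0.008 m and angle between each of weight_1, weight_2, weight_3, weight_4's own z axis and vertical below 0.12 rad and contact force between the fingers and weight_1 below 0.2 N and x of weight_2 in the frame of pan_center between -0.07 and 0.07 m and y of weight_2 in the frame of pan_center between -0.07 and 0.07 m and z of weight_2 in the frame of pan_center between -0.006 and 0.008 m and contact force between the fingers and weight_2 below 0.2 N and x of weight_3 in the frame of pan_center between -0.07 and 0.07 m and y of weight_3 in the frame of pan_center between -0.07 and 0.07 m and z of weight_3 in the frame of pan_center between -0.006 and 0.008 m and contact force between the fingers and weight_3 below 0.2 N and x of weight_4 in the frame of pan_center between -0.07 and 0.07 m and y of weight_4 in the frame of pan_center between -0.07 and 0.07 m and z of weight_4 in the frame of pan_center between -0.006 and 0.008 m and contact force between the fingers and weight_4 below 0.2 N and horizontal distance between red_tip and black_tip below 0.012 m and value of joint load_hand above 1.4 rad), for 0.4 s.
At the end, for the whole second after the job is handed in: Every weight that is out stands upright on the floor of the wooden box, at rest; the lock pin is through the eyelet into the boss, its tip within 7 mm of fully home and within 7 mm of the hole's axis; the red pointer still shows the load (1.6 to 4.4 rad) (x of weight_1 in the frame of weight_box between -0.068 and 0.068 m and y of weight_1 in the frame of weight_box between -0.068 and 0.068 m and z of weight_1 in the frame of weight_box between -0.002 and 0.012 m and angle between each of weight_1, weight_2, weight_3, weight_4's own z axis and vertical below 0.12 rad and linear speed of each of weight_1, weight_2, weight_3, weight_4, lock_pin below 0.02 m/s and x of weight_2 in the frame of weight_box between -0.068 and 0.068 m and y of weight_2 in the frame of weight_box between -0.068 and 0.068 m and z of weight_2 in the frame of weight_box between -0.002 and 0.012 m and x of weight_3 in the frame of weight_box between -0.068 and 0.068 m and y of weight_3 in the frame of weight_box between -0.068 and 0.068 m and z of weight_3 in the frame of weight_box between -0.002 and 0.012 m and x of weight_4 in the frame of weight_box between -0.068 and 0.068 m and y of weight_4 in the frame of weight_box between -0.068 and 0.068 m and z of weight_4 in the frame of weight_box between -0.002 and 0.012 m and x of pin_tip in the frame of dial_scale above -0.065 m and y of pin_tip in the frame of dial_scale between -0.085 and -0.071 m and z of pin_tip in the frame of dial_scale between 0.035 and 0.049 m and angle between the x axis of lock_pin and the x axis of dial_scale, either way round below 0.2 rad and value of joint peak_pointer between 1.6 and 4.4 rad); the robot touches nothing.
It fails at once if the screwdriver is pushed more than 30 mm from its place (distance of driver_red from where it was at the start of the episode above 0.03 m).
It fails at once if the jar of inserts is pushed more than 30 mm from its place (distance of insert_jar from where it was at the start of the episode above 0.03 m).
Of weight_1, weight_2, weight_3, weight_4 only 2 to 4 are there at a start; the rules pass over those that are not, and their reading is None.
At some moment in a run one of lock_pin, weight_1, weight_2, weight_3, weight_4 may be knocked a few centimetres aside while the robot is not near it.
It also fails if it takes over 210 s, if anything falls off the work surface, if the arm or the gripper's body presses on something with over 40 N, if the wrist force passes 120 N, or if a joint passes its speed limit or range.

## Working session

There is one attempt and no reset: what is moved stays moved. The work goes in short steps, Python scripts to look and compute and a shell command to move; the robot and the scene stay as the last step left them, time stands still between calls to the robot, and variables do not carry over. Pictures are saved under pics/ and viewed, at most 14 in all, crops included, and the job is handed in when it is done.

```bash
ls; mkdir -p pics
cat > h.py <<'E'
import numpy as np,cv2,sys
from cell import readout,optics,order
def snap(n,f=None):
    d=optics.get_image(n)
    if f: cv2.imwrite('pics/'+f,d['color'][:,:,::-1])
    return d
def foc(d): return d['color'].shape[0]/2/np.tan(np.radians(d['fovy'])/2)
def ray(d,u,v):
    f=foc(d); c=np.array([(u-d['cx'])/f,-(v-d['cy'])/f,-1])
    V=np.array(d['view']); R=V[:3,:3]; o=-R.T@V[:3,3]
    return o,R.T@c
def at(d,u,v,z):
    o,r=ray(d,u,v); return o+r*(z-o[2])/r[2]
def proj(d,p):
    V=np.array(d['view']); c=V[:3,:3]@np.array(p,float)+V[:3,3]; f=foc(d)
    return d['cx']+f*c[0]/-c[2], d['cy']-f*c[1]/-c[2]
E
python3 - <<'E'
from h import *
for n in['scene','top','wrist']:
    d=snap(n,n+'0.png'); print(n,{k:(v if k!='view' else np.round(v,3).tolist()) for k,v in d.items() if k!='color'})
    for l in['dial_scale','lock_pin','weight_box','weight_1','driver_red','insert_jar','knob_top','pan_center','eyelet'] if n!='wrist' else []:
        print(l,[(np.round(b['rect']).tolist(),round(b['score'],2)) for b in optics.boxes_of(n,l)])
s=readout.read_state();print(s)
E
```

```text
pics
scene {'fovy': 57.629973651893685, 'cx': 319.21450767988006, 'cy': 195.61992912293815, 'view': [[0.787, -0.617, 0.016, -401.166], [0.461, 0.605, 0.649, -304.229], [-0.41, -0.504, 0.76, -920.165], [0.0, 0.0, 0.0, 1.0]]}
dial_scale [([274.0, 137.0, 94.0, 81.0], 0.93)]
lock_pin [([261.0, 187.0, 14.0, 8.0], 0.57)]
weight_box []
weight_1 [([294.0, 243.0, 10.0, 23.0], 0.87), ([374.0, 193.0, 14.0, 24.0], 0.78), ([328.0, 249.0, 15.0, 23.0], 0.74), ([313.0, 225.0, 11.0, 28.0], 0.59), ([353.0, 225.0, 19.0, 20.0], 0.58)]
driver_red [([329.0, 314.0, 69.0, 23.0], 0.82)]
insert_jar [([252.0, 130.0, 14.0, 18.0], 0.66), ([303.0, 153.0, 71.0, 55.0], 0.43)]
knob_top []
pan_center [([304.0, 152.0, 67.0, 57.0], 0.95)]
eyelet [([302.0, 152.0, 68.0, 56.0], 0.56), ([301.0, 145.0, 6.0, 8.0], 0.43)]
top {'fovy': 51.33191981144094, 'cx': 323.20967444160414, 'cy': 199.70309921577535, 'view': [[0.025, -1.0, -0.004, 3.396], [0.998, 0.024, 0.066, -526.44], [-0.065, -0.006, 0.998, -1107.209], [0.0, 0.0, 0.0, 1.0]]}
dial_scale [([224.0, 136.0, 116.0, 73.0], 0.97)]
lock_pin [([236.0, 226.0, 32.0, 15.0], 0.51), 
[... 845 characters left out ...]
, 0.0, 0.0, 1.0]]}
{'clock': 1.05, 'qpos': array([-1.37976559,  0.62841129,  0.03850541,  1.51738211, -0.02698708,
        0.99630565, -0.02001611]), 'qd': array([ 0.0007138 ,  0.00019002, -0.00098335, -0.00028136,  0.0006265 ,
       -0.00115875,  0.00015174]), 'tau': array([-3.33447524e-04, -5.63282740e+01,  1.22599673e+00, -1.93791783e+01,
        1.11177616e-02,  1.50093343e-03, -7.55331264e-07]), 'eef_pos': array([165.09612092, 628.7050944 , 231.31193578]), 'tool_rot': array([ 3.14158108e+00, -2.22894351e-05,  2.88472385e+00]), 'force': array([0.20114942, 0.1323472 , 0.26647854]), 'torque': array([ 0.04441871, -0.00322661,  0.00949294]), 'gripper_force': 0.0, 'width': 85.18570101274832}
```

Run:
```python
import cv2
a=cv2.imread('pics/top0.png');cv2.imwrite('pics/top0c.png',cv2.resize(a[120:290,160:490],None,fx=2.42,fy=2.42,interpolation=cv2.INTER_CUBIC))
a=cv2.imread('pics/scene0.png');cv2.imwrite('pics/scene0c.png',cv2.resize(a[110:350,230:440],None,fx=2.45,fy=2.45,interpolation=cv2.INTER_CUBIC))
```

```text
(no output)
```

View pics/top0c.png

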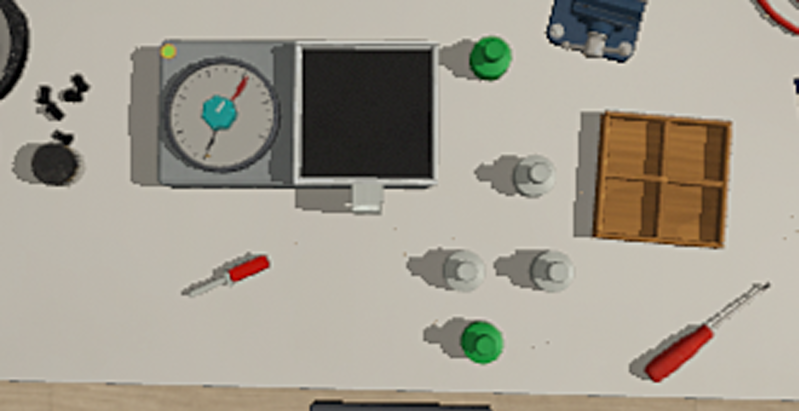

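View pics/scene0c.png

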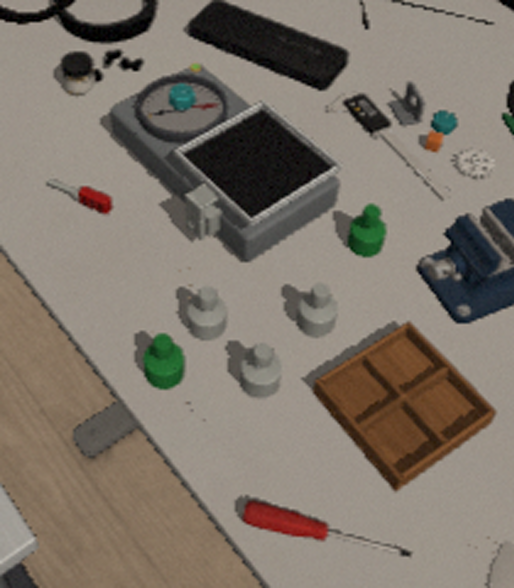

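View pics/top0.png

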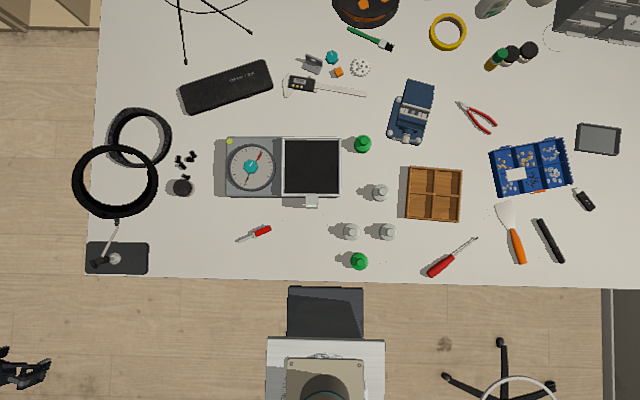

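Run:
```python
from h import *
d=snap('top')
P=lambda n,u,v,z:print(n,np.round(at(d,160+u/2.42,120+v/2.42,z)))
P('w a',467,271,68);P('w b',553,271,68);P('w c',536,174,68)
P('knob',219,112,99);P('jar',53,163,53)
for p in[(303,50),(434,45),(434,177),(301,178)]:P('pan',*p,98)
for p in[(606,111),(732,121),(722,249),(596,238)]:P('box',*p,28)
P('pin grip l',268,261,26);P('pin collar',231,275,20);P('pin tip',183,293,13)
P('bracket',367,200,60)
for p in[(162,40),(160,187)]:P('hous',*p,60)
d=snap('wrist');V=np.array(d['view']);print(-V[:3,:3].T@V[:3,3])
```

```text
w a [442. -62.  68.]
w b [ 444. -154.   68.]
w c [ 547. -134.   68.]
knob [601. 201.  99.]
jar [547. 388.  53.]
pan [668. 116.  98.]
pan [677. -21.  98.]
pan [538. -24.  98.]
pan [534. 114.  98.]
box [ 622. -216.   28.]
box [ 614. -356.   28.]
box [ 472. -345.   28.]
box [ 481. -206.   28.]
pin grip l [447. 154.  26.]
pin collar [430. 196.  20.]
pin tip [409. 250.  13.]
bracket [515.  46.  60.]
hous [684. 273.  60.]
hous [524. 269.  60.]
[ 94.47158373 647.31464173 374.05606738]
```

```bash
python3 -m jog '{"claw":[1,1,1,1,1,1,1,1,1,1,1,1],"xyz":[[0,0,0],[0,0,0],[-0.3,-0.45,-0.04],[-0.3,-0.45,-0.04],[-0.3,-0.45,-0.04],[-0.3,-0.45,-0.04],[-0.3,-0.45,-0.04],[-0.3,-0.45,-0.04],[-0.3,-0.45,-0.04],[-0.3,-0.45,-0.04],[-0.3,-0.45,-0.04],[-0.3,-0.45,-0.04]],"twist":[[0,0,-0.041],[0,0,-0.041],[0,0,0],[0,0,0],[0,0,0],[0,0,0],[0,0,0],[0,0,0],[0,0,0],[0,0,0],[0,0,0],[0,0,0]]}'
python3 -m jog '{"claw":[1,1,1],"xyz":[[-0.3,-0.45,-0.04],[-0.3,-0.45,-0.04],[0,0,0]],"twist":[[0,0,0],[0,0,0],[0,0,0]]}'
python3 - <<'E'
from h import *
s=readout.read_state();print(s['eef_pos'],s['tool_rot'],s['qpos'],s['clock'])
d=snap('wrist','w1.png')
for l in['weight_1','lock_pin','knob_top','eyelet','red_tip','weight_box','pan_center']:
    print(l,[(np.round(b['rect']).tolist(),round(b['score'],2)) for b in optics.boxes_of('wrist',l)])
E
```

```text
clock: 2.65
eef_pos: [466.4, 177.5, 271.8]
tool_rot: [3.141, 0.001, -3.141]
force: [0.9, 0.0, 0.5]
width: 85.4
gripper_force: 0.0
clock: 3.02
eef_pos: [527.9, 83.7, 279.7]
tool_rot: [-3.139, 0.002, 3.134]
force: [-1.1, 0.7, -0.2]
width: 85.2
gripper_force: 0.0
[527.89970057  83.70750429 279.66586305] [-3.13919348e+00  2.38515453e-03  3.13371799e+00] [-0.2554676   0.40657738  0.06254687  1.78042961 -0.02683749  0.95362139
  1.3804022 ] 3.025
weight_1 [([182.0, 73.0, 49.0, 43.0], 0.97), ([128.0, 160.0, 48.0, 38.0], 0.91), ([142.0, 0.0, 60.0, 48.0], 0.83), ([183.0, 249.0, 32.0, 23.0], 0.77), ([91.0, 76.0, 59.0, 38.0], 0.73)]
lock_pin [([383.0, 61.0, 73.0, 44.0], 0.63)]
knob_top [([409.0, 222.0, 35.0, 30.0], 0.7)]
eyelet [([218.0, 141.0, 139.0, 161.0], 0.89)]
red_tip []
weight_box [([2.0, 125.0, 113.0, 109.0], 0.95)]
pan_center [([218.0, 142.0, 140.0, 160.0], 0.69)]
```

View pics/w1.png

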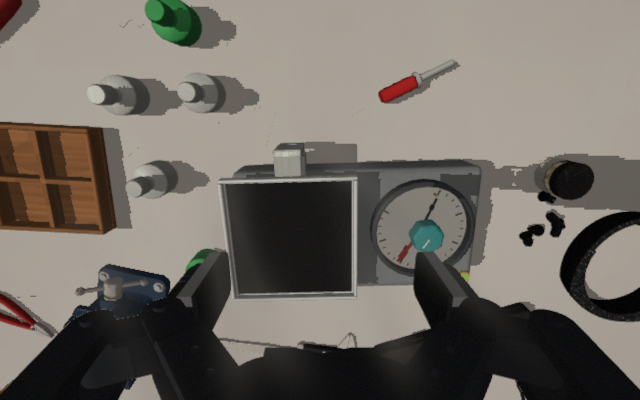

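Run:
```python
from h import *
d=snap('wrist','w2.png')
P=lambda n,u,v,z:print(n,np.round(at(d,u,v,z),1))
P('w a top',190,91,68);P('w b top',97,95,68);P('w c top',139,188,68);
P('knob',427,235,99);
for p in[(221,181),(356,178),(357,298),(235,298)]:P('pan rim',*p,98)
P('bracket top front',289,150,60)
P('grip tail',382,97,20);P('grip front',415,81,13);P('tip',456,63,13)
P('boxcorner',103,128,28);P('boxc2',113,226,28);P('housing R',479,166,60);P('housing L',240,167,60);
print(readout.read_state()['eef_pos'])
a=cv2.imread('pics/w2.png')
cv2.imwrite('pics/w2c.png',cv2.resize(np.hstack([a[50:160,80:330],a[50:160,370:480]]),None,fx=2.2,fy=2.2))
```

```text
w a top [438.9 -50.8  68. ]
w b top [ 443.3 -151.    68. ]
w c top [ 546.3 -122.9   68. ]
knob [591.3 207.9  99. ]
pan rim [530.4 -16.6  98. ]
pan rim [526.7 126.6  98. ]
pan rim [673.3 132.8  98. ]
pan rim [673.7 -12.7  98. ]
bracket top front [502.6  52.5  60. ]
grip tail [443.3 163.7  20. ]
grip front [424.4 204.3  13. ]
tip [403.8 252.   13. ]
boxcorner [ 480.8 -178.6   28. ]
boxc2 [ 610.  -190.6   28. ]
housing R [520.7 274.3  60. ]
housing L [522.7  -5.4  60. ]
[525.13206945  89.92054332 279.32535493]
```

View pics/w2c.png

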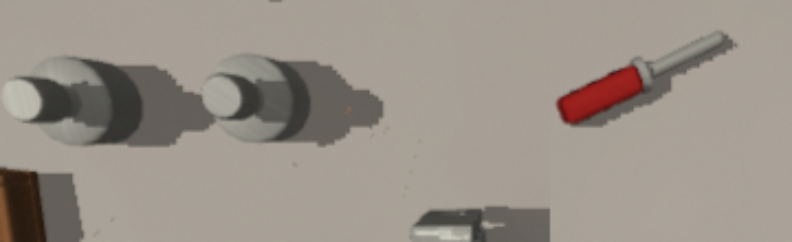

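```bash
python3 -m jog '{"claw":[1,1,1,1],"xyz":[[-0.22,0.38,0.2],[-0.22,0.38,0.2],[-0.22,0.38,0.2],[0,0,0]],"twist":[[0,0,0],[0,0,0],[0,0,0],[0,0,0]]}'
python3 - <<'E'
from h import *
d=snap('wrist','w3.png')
def teal(d):
    h=cv2.cvtColor(d['color'],cv2.COLOR_RGB2HSV); m=cv2.inRange(h,(82,90,50),(100,255,255))
    n,l,s,c=cv2.connectedComponentsWithStats(m); i=1+s[1:,4].argmax(); return c[i],s[i]
c,s=teal(d);print(c,s,at(d,*c,99),at(d,*c,90))
s=readout.read_state();print(s['eef_pos'],s['tool_rot'],s['qpos'])
E
```

```text
clock: 3.98
eef_pos: [590.5, 207.6, 216.9]
tool_rot: [3.14, -0.003, -3.135]
force: [0.1, 0.0, 0.3]
width: 85.0
gripper_force: 0.0
[316.46224066 201.06721992] [ 297  181   39   42 1205] [597.84742562 203.33507137  99.        ] [600.60513417 203.21003426  90.        ]
[590.56968795 204.82275905 217.92009251] [-3.14121151e+00 -2.35203799e-03 -3.13752228e+00] [-0.40510131  0.60669291  0.04366134  1.60446015 -0.03157172  0.93345835
  1.22449239]
```

View pics/w3.png

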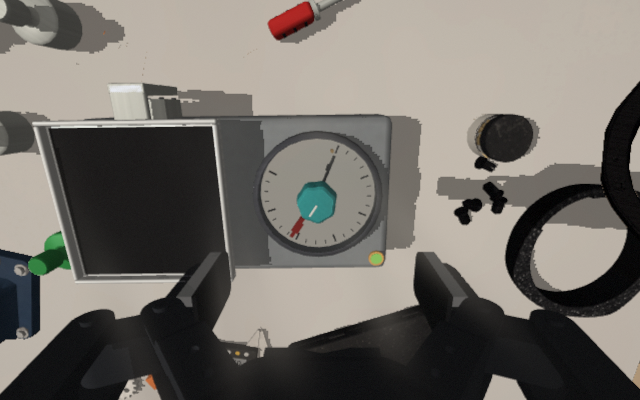

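```bash
python3 -m jog '{"claw":[1,1,1,1,1,1,1,1,1,0.7,0.7,0.7],"xyz":[[-0.08,-0.01,0],[0,0,0],[0,0,0],[0,0,0],[0,0,0],[0,0,0],[0,0,0],[0,0,0],[0,0,0],[0,0,0],[0,0,0],[0,0,0]],"twist":[[0,0,0.056],[0,0,0.056],[0,0,0.056],[0,0,0.056],[0,0,0.056],[0,0,0.056],[0,0,0.056],[0,0,0.056],[0,0,0.056],[0,0,0.056],[0,0,0.056],[0,0,0.056]]}'
python3 -m jog '{"claw":[0.7,0.7,0.7,0.7,0.7,0.7,0.7],"xyz":[[0,0,0],[0,0,0],[0,0,0],[0,0,0],[0,0,0],[0,0,0],[0,0,0]],"twist":[[0,0,0.056],[0,0,0.056],[0,0,0.056],[0,0,0.056],[0,0,0.056],[0,0,0.048],[0,0,0]]}'
python3 - <<'E'
from h import *
d=snap('wrist')
h=cv2.cvtColor(d['color'],cv2.COLOR_RGB2HSV); m=cv2.inRange(h,(82,90,50),(100,255,255))
n,l,s,c=cv2.connectedComponentsWithStats(m); i=1+s[1:,4].argmax()
print(c[i],s[i],at(d,*c[i],99),at(d,*c[i],95))
s=readout.read_state();print(s['eef_pos'],s['tool_rot'],s['qpos'],s['width'])
E
```

```text
clock: 5.52
eef_pos: [599.2, 200.7, 220.4]
tool_rot: [3.141, -0.001, 1.024]
force: [0.4, -0.1, 0.5]
width: 60.2
gripper_force: 0.0
clock: 6.4
eef_pos: [599.2, 201.1, 220.0]
tool_rot: [-3.141, -0.0, 0.001]
force: [-0.1, -0.2, -0.9]
width: 60.0
gripper_force: 0.0
[319.53891213 185.49539749] [ 301  165   39   41 1195] [604.90675848 203.185213    99.        ] [603.87961581 203.21532588  95.        ]
[599.28252722 201.32084947 219.9074437 ] [-3.14129702e+00 -3.18697536e-04  2.52187620e-03] [-0.86167001  0.78171646  0.91232504  1.59864403 -0.67450296  1.10302311
 -1.34183164] 59.81879294367176
```

```bash
python3 -m jog '{"claw":[0.7,0.7,0.7,0.7,0.7,0.7,0,0,0,0,0],"xyz":[[0.02,-0.02,0.3],[0,0,0.3],[0,0,0.3],[0,0,0.3],[0,0,0.16],[0,0,0],[0,0,0],[0,0,0],[0,0,0],[0,0,0],[0,0,0]],"twist":[[0,0,0],[0,0,0],[0,0,0],[0,0,0],[0,0,0],[0,0,0],[0,0,0],[0,0,0],[0,0,0],[0,0,0],[0,0,0]]}'
```

```text
clock: 7.82
eef_pos: [602.4, 202.9, 85.2]
tool_rot: [3.141, -0.002, 0.001]
force: [-1.7, -2.5, 6.6]
width: 32.2
gripper_force: 59.1
```

```bash
python3 -m jog '{"claw":[0,0,0,0,0,0,0,0,0,0,0,0],"xyz":[[0,0,0],[0,0,0],[0,0,0],[0,0,0],[0,0,0],[0,0,0],[0,0,0],[0,0,0],[0,0,0],[0,0,0],[0,0,0],[0,0,0]],"twist":[[0,0,-0.05],[0,0,-0.05],[0,0,-0.05],[0,0,-0.05],[0,0,-0.05],[0,0,-0.05],[0,0,-0.05],[0,0,-0.05],[0,0,-0.05],[0,0,-0.05],[0,0,-0.05],[0,0,-0.05]]}'
python3 -m jog '{"claw":[0,0,0,0,0,0,0,0,0],"xyz":[[0,0,0],[0,0,0],[0,0,0],[0,0,0],[0,0,0],[0,0,0],[0,0,0],[0,0,0],[0,0,0]],"twist":[[0,0,-0.05],[0,0,-0.05],[0,0,-0.05],[0,0,-0.05],[0,0,-0.05],[0,0,-0.05],[0,0,-0.05],[0,0,-0.05],[0,0,0]]}'
python3 - <<'E'
from h import *
s=readout.read_state();print(s['torque'],s['qpos'])
d=snap('wrist','w4.png')
E
```

```text
clock: 9.32
eef_pos: [602.8, 204.0, 85.3]
tool_rot: [3.138, 0.0, 1.891]
force: [-1.1, -0.9, 4.2]
width: 32.2
gripper_force: 59.1
clock: 10.45
eef_pos: [602.1, 204.4, 85.3]
tool_rot: [3.14, 0.002, -3.14]
force: [-2.8, 0.1, 6.6]
width: 31.8
gripper_force: 59.4
[0.14547335 0.46525017 0.00130342] [-0.34062168  0.78303344 -0.0509653   1.67834306  0.05662163  0.67952849
  1.15169585]
```

View pics/w4.png

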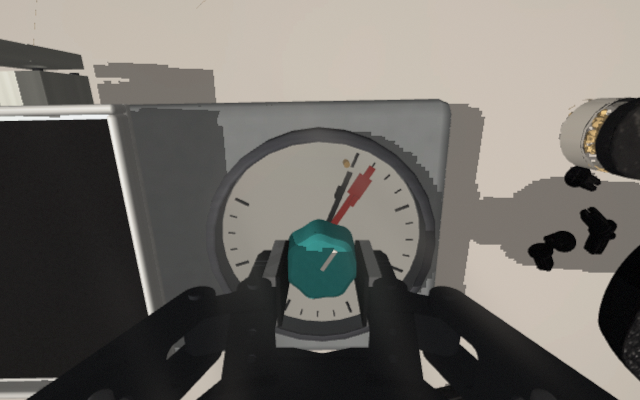

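```bash
python3 -m jog '{"claw":[0,0,0,0],"xyz":[[0,0,0],[0,0,0],[0,0,0],[0,0,0]],"twist":[[0,0,-0.02],[0,0,-0.02],[0,0,-0.02],[0,0,0]]}'
python3 - <<'E'
from h import *
s=readout.read_state();print(s['torque'],s['qpos'][6])
d=snap('wrist');cv2.imwrite('pics/w5.png',cv2.resize(d['color'][130:330,200:440,::-1],None,fx=2.5,fy=2.5))
E
```

```text
clock: 11.0
eef_pos: [601.9, 204.3, 85.2]
tool_rot: [3.141, 0.002, -2.953]
force: [-3.9, -0.3, 7.6]
width: 32.1
gripper_force: 59.6
[ 0.14837077  0.60117333 -0.15894407] 1.288900116485817
```

View pics/w5.png

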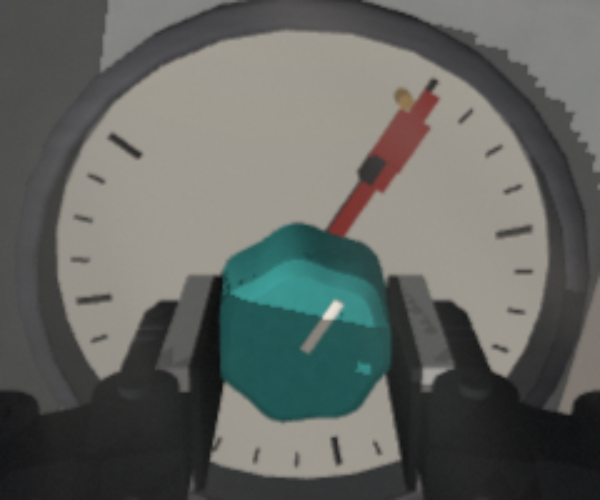

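```bash
python3 -m jog '{"claw":[0.7,0.7,0.7,0.7,0.7,0.7,0.7],"xyz":[[0,0,0],[0,0,0],[0,0,0],[0,0,-0.4],[0,0,-0.4],[0,0,-0.4],[0,0,-0.3]],"twist":[[0,0,0],[0,0,0],[0,0,0],[0,0,0],[0,0,0],[0,0,0.03],[0,0,0.03]]}'
python3 -m jog '{"claw":[0.7,0.7,0.7,0.7,0.7,0.7,0.7,0.7,0.7],"xyz":[[0.18,-0.4,0],[0.18,-0.4,0],[0.18,-0.4,0],[0.18,-0.4,0],[0.18,-0.4,0],[0.18,-0.4,0],[0.18,-0.4,0],[0.18,-0.3,0],[0,0,0]],"twist":[[0,0,0],[0,0,0],[0,0,0],[0,0,0],[0,0,0],[0,0,0],[0,0,0],[0,0,0],[0,0,0]]}'
python3 - <<'E'
from h import *
d=snap('wrist','w6.png')
print([(np.round(b['rect']).tolist(),round(b['score'],2)) for b in optics.boxes_of('wrist','weight_1')])
s=readout.read_state();print(s['eef_pos'],s['tool_rot'],s['qpos'],s['width'])
E
```

```text
clock: 11.92
eef_pos: [601.8, 204.1, 235.1]
tool_rot: [3.141, 0.001, 3.139]
force: [0.5, -0.3, -0.5]
width: 59.6
gripper_force: 0.0
clock: 13.05
eef_pos: [456.0, -108.9, 233.3]
tool_rot: [-3.14, -0.001, 3.137]
force: [0.1, 1.0, 0.2]
width: 59.4
gripper_force: 0.0
[([260.0, 138.0, 41.0, 41.0], 0.91), ([284.0, 223.0, 33.0, 47.0], 0.75), ([344.0, 136.0, 45.0, 45.0], 0.65), ([317.0, 310.0, 43.0, 44.0], 0.65), ([324.0, 60.0, 45.0, 47.0], 0.61)]
[ 457.98304578 -105.86562246  233.45203278] [ 3.14126265e+00  7.17260444e-04 -3.14126298e+00] [ 0.20885634  0.37114093 -0.05539211  1.99825518  0.0281525   0.77225641
  1.70819857] 59.84253043315759
```

View pics/w6.png

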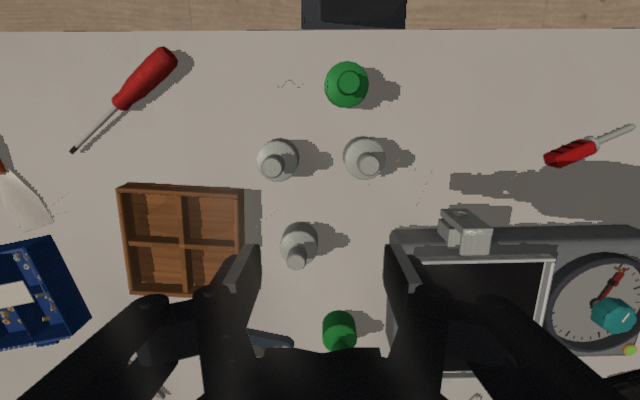

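Run:
```python
from h import *
d=snap('wrist')
P=lambda n,u,v,z:print(n,np.round(at(d,u,v,z),1))
P('a',370,163,68);P('b',275,166,68);P('c',297,262,68)
P('a base',364,158,34);P('b base',278,159,34);P('c body',298,243,34)
for p in[(119,187),(244,190),(243,297),(129,293)]:P('box',*p,28)
P('boxmid',182,243,28)
P('knob',614,315,99);P('pan corner',422,263,98);P('pan corner2',553,257,98)
P('grip',545,160,20);P('front',594,143,13);P('tip',633,127,13);P('brk',466,250,60)
```

```text
a [441.  -57.8  68. ]
b [ 444.1 -152.2   68. ]
c [ 550.3 -132.7   68. ]
a base [441.6 -59.3  34. ]
b base [ 442.8 -153.7   34. ]
c body [ 543.4 -133.9   34. ]
box [ 476.2 -338.1   28. ]
box [ 479.7 -195.1   28. ]
box [ 621.6 -206.4   28. ]
box [ 615.8 -351.3   28. ]
boxmid [ 546.2 -274.9   28. ]
knob [594.9 198.3  99. ]
pan corner [535.3  -6.7  98. ]
pan corner2 [528.7 121.4  98. ]
grip [446.2 149.9  20. ]
front [427.7 207.2  13. ]
tip [409.7 246.9  13. ]
brk [539.8  54.2  60. ]
```

```bash
python3 -m jog '{"claw":[0.7,0.7,0.7,0.7,0.7,0.7,0.7,0,0,0,0,0],"xyz":[[0.17,0.47,0.2],[0,0,0.4],[0,0,0.4],[0,0,0.4],[0,0,0.4],[0,0,0.14],[0,0,0],[0,0,0],[0,0,0],[0,0,0],[0,0,0],[0,0,0]],"twist":[[0,0,0],[0,0,0],[0,0,0],[0,0,0],[0,0,0],[0,0,0],[0,0,0],[0,0,0],[0,0,0],[0,0,0],[0,0,0],[0,0,0]]}'
```

```text
clock: 14.7
eef_pos: [441.7, -59.3, 40.3]
tool_rot: [-3.141, 0.001, -3.141]
force: [-0.2, -1.2, 6.5]
width: 20.3
gripper_force: 58.7
```

```bash
python3 -m jog '{"claw":[0,0,0,0,0,0,0,0,0,0,0,0],"xyz":[[0,0,-0.4],[0,0,-0.5],[0,0,-0.55],[-0.4,0.214,0],[-0.4,0.214,0],[-0.4,0.214,0],[-0.4,0.214,0],[-0.4,0.214,0],[0,0,0],[0,0,0.3],[0,0,0.2],[0,0,0]],"twist":[[0,0,0],[0,0,0],[0,0,0],[0,0,0],[0,0,0],[0,0,0],[0,0,0],[0,0,0],[0,0,0],[0,0,0],[0,0,0],[0,0,0]]}'
python3 -c "
from h import *
s=readout.read_state();print(s['force'],s['eef_pos']);snap('wrist','w7.png')"
```

```text
clock: 16.2
eef_pos: [638.2, 47.2, 132.4]
tool_rot: [-3.141, -0.006, -3.141]
force: [-0.7, -0.3, -3.6]
width: 20.2
gripper_force: 60.1
[-0.71017726 -0.32823994 -3.61318795] [638.22938627  47.22293671 132.38667737]
```

View pics/w7.png

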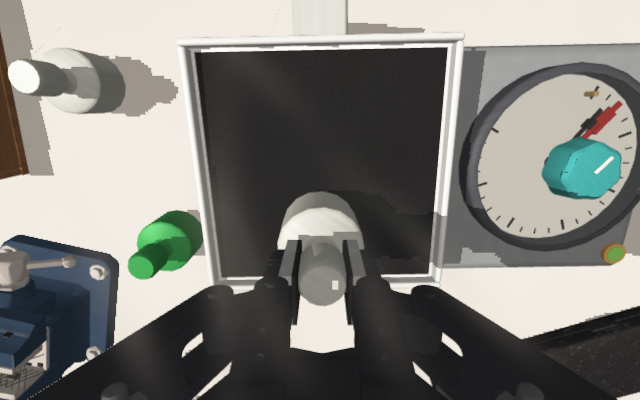

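```bash
cat >> h.py <<'E'
def hands(d,c=(601.5,203),z=70):
    h=cv2.cvtColor(d['color'],cv2.COLOR_RGB2HSV).astype(int)
    v,u=np.mgrid[0:400,0:640]; o,_=ray(d,0,0); f=foc(d); V=np.array(d['view'])
    cam=np.stack([(u-d['cx'])/f,-(v-d['cy'])/f,-np.ones_like(u)],-1); r=cam@V[:3,:3]
    p=o+r*((z-o[2])/r[...,2])[...,None]
    dx=p[...,0]-c[0];dy=p[...,1]-c[1];R=np.hypot(dx,dy)
    red=(R>22)&(R<46)&((h[...,0]<8)|(h[...,0]>172))&(h[...,1]>130)&(h[...,2]>60)
    blk=(R>22)&(R<46)&(h[...,2]<70)
    A=np.degrees(np.arctan2(-dy,dx))  # clockwise from +x seen from above
    g=lambda m:np.degrees(np.angle(np.exp(1j*np.radians(A[m])).mean())) if m.any() else None
    return g(red),red.sum(),R[red].min() if red.any() else 0,R[red].max() if red.any() else 0,g(blk),blk.sum()
E
python3 - <<'E'
from h import *
for n in('wrist','top'):
    d=snap(n)
    for z in(66,74):print(n,hands(d,z=z))
d0=d.copy(); d0['color']=cv2.imread('pics/top0.png')[:,:,::-1]; print(hands(d0))
E
```

```text
wrist (np.float64(-135.82083961092363), np.int64(341), np.float64(23.012453007697214), np.float64(45.922591497917395), np.float64(-150.1615148007979), np.int64(182))
wrist (np.float64(-145.0929470587457), np.int64(363), np.float64(22.0622674964368), np.float64(45.7505847280747), np.float64(-158.16236396615386), np.int64(181))
top (np.float64(-136.18620750843874), np.int64(13), np.float64(24.229037329004385), np.float64(44.31102736274705), np.float64(-154.23476616386682), np.int64(3))
top (np.float64(-139.1991969810977), np.int64(13), np.float64(23.822287615604232), np.float64(43.854161159539125), np.float64(-157.650018393697), np.int64(3))
(np.float64(28.723694470007995), np.int64(14), np.float64(22.618458044776617), np.float64(44.887909209705164), np.float64(-156.87403721053352), np.int64(5))
```

```bash
python3 -m jog '{"claw":[0,0,0,0,0,0,0,0,0,0,0,0],"xyz":[[0,0,-0.4],[0.4,-0.21,0],[0.4,-0.21,0],[0.4,-0.21,0],[0.4,-0.21,0],[0.37,-0.21,0],[0,0,0.4],[0,0,0.45],[0,0,0.3],[0,0,0.11],[0,0,0],[0,0,0.05]],"twist":[[0,0,0],[0,0,0],[0,0,0],[0,0,0],[0,0,0],[0,0,0],[0,0,0],[0,0,0],[0,0,0],[0,0,0],[0,0,0],[0,0,0]]}'
```

```text
clock: 17.85
eef_pos: [445.4, -57.2, 44.9]
tool_rot: [-3.142, 0.003, -3.141]
force: [0.5, 0.0, -3.9]
width: 20.1
gripper_force: 60.1
```

```bash
python3 -m jog '{"claw":[0,0,0.7,0.7,0.7,0.7,0.7,0.7,0.7],"xyz":[[0,0,0.047],[0,0,0],[0,0,0],[0,0,0],[0,0,0],[0,0,-0.4],[0,0,-0.4],[0,0,-0.4],[0,0,-0.4]],"twist":[[0,0,0],[0,0,0],[0,0,0],[0,0,0],[0,0,0],[0,0,0],[0,0,0],[0,0,0],[0,0,0]]}'
python3 -m jog '{"claw":[0.7,0.7,0.7,0.7,0.7,0.7,0.7,0.7],"xyz":[[-0.26,0.43,0],[-0.26,0.43,0],[-0.26,0.43,0],[-0.26,0.43,0],[-0.26,0.43,0],[-0.26,0.43,0],[0,0,0],[0,0,0]],"twist":[[0,0,0],[0,0,0],[0,0,0],[0,0,0],[0,0,0],[0,0,0],[0,0,0],[0,0,0]]}'
python3 - <<'E'
from h import *
d=snap('wrist')
for z in(64,68,72):print(hands(d,z=z))
s=readout.read_state();print(s['eef_pos'],s['qpos'])
E
```

```text
clock: 18.98
eef_pos: [443.6, -57.0, 200.2]
tool_rot: [3.141, -0.001, -3.14]
force: [0.2, -1.4, 0.7]
width: 59.9
gripper_force: 0.0
clock: 19.98
eef_pos: [599.0, 200.2, 198.2]
tool_rot: [-3.14, -0.002, -3.141]
force: [0.4, -0.3, -0.5]
width: 59.5
gripper_force: 0.0
(np.float64(-138.33428465701763), np.int64(42), np.float64(38.91328102589866), np.float64(45.77723358280348), np.float64(-159.35239561008663), np.int64(37))
(np.float64(-139.35365390071038), np.int64(42), np.float64(39.122461683305914), np.float64(45.91628781219744), np.float64(-161.7298075244068), np.int64(38))
(np.float64(-140.35265109852054), np.int64(41), np.float64(39.34673620810323), np.float64(45.98023808675491), np.float64(-164.80091787834004), np.int64(44))
[599.08813927 199.47757532 198.37916625] [-0.17049538  0.65385984 -0.32651526  1.59875467  0.24616322  0.93219948
  0.98844452]
```

```bash
python3 -m jog '{"claw":[0.7,0.7,0.7,0.7,0.7,0,0,0,0,0],"xyz":[[-0.025,0.035,0.3],[0,0,0.3],[0,0,0.3],[0,0,0.24],[0,0,0],[0,0,0],[0,0,0],[0,0,0],[0,0,0],[0,0,0]],"twist":[[0,0,0],[0,0,0],[0,0,0],[0,0,0],[0,0,0],[0,0,0],[0,0,0],[0,0,0],[0,0,0],[0,0,0]]}'
python3 - <<'E'
from h import *
d=snap('wrist')
for z in(66,70):print(hands(d,z=z))
print(readout.read_state()['torque'])
E
python3 -m jog '{"claw":[0,0,0,0,0,0,0],"xyz":[[0,0,0],[0,0,0],[0,0,0],[0,0,0],[0,0,0],[0,0,0],[0,0,0]],"twist":[[0,0,-0.025],[0,0,-0.025],[0,0,-0.02],[0,0,-0.02],[0,0,-0.015],[0,0,0],[0,0,0]]}'
python3 - <<'E'
from h import *
d=snap('wrist','w8.png')
for z in(66,70):print(hands(d,z=z))
print(readout.read_state()['torque'])
E
```

```text
clock: 21.28
eef_pos: [603.1, 204.1, 86.7]
tool_rot: [-3.141, 0.002, -3.141]
force: [-1.6, -1.9, 6.6]
width: 31.4
gripper_force: 59.4
(np.float64(-136.90975754991445), np.int64(177), np.float64(22.10611406650696), np.float64(45.977673748645756), np.float64(-2.0644753344824034), np.int64(2098))
(np.float64(-139.10697280693486), np.int64(181), np.float64(22.04554710244357), np.float64(45.88313445818481), np.float64(-1.9630784884333068), np.int64(2423))
[-0.41783492  0.32435923  0.01421616]
clock: 22.2
eef_pos: [602.9, 204.3, 86.7]
tool_rot: [3.142, 0.001, -2.813]
force: [-1.5, -1.2, 6.4]
width: 32.1
gripper_force: 59.5
(np.float64(-154.04276066037193), np.int64(98), np.float64(22.084655091664626), np.float64(45.92497007196261), np.float64(-18.548040577792577), np.int64(1848))
(np.float64(-156.4425060991195), np.int64(103), np.float64(22.008306006506874), np.float64(45.81112796433285), np.float64(-18.70128523041745), np.int64(2153))
[-0.31273425  0.29761843 -0.51580049]
```

```bash
python3 -m jog '{"claw":[0,0,0,0,0.7,0.7,0.7,0.7,0.7,0.7,0.7],"xyz":[[0,0,0],[0,0,0],[0,0,0],[0,0,0],[0,0,0],[0,0,0],[0,0,0],[0,0,-0.4],[0,0,-0.4],[0,0,-0.3],[0,0,0]],"twist":[[0,0,0],[0,0,0],[0,0,0],[0,0,0],[0,0,0],[0,0,0],[0,0,0],[0,0,0],[0,0,0.035],[0,0,0.035],[0,0,0.035]]}'
python3 - <<'E'
from h import *
d=snap('wrist')
for z in(66,70):print(hands(d,z=z))
s=readout.read_state();print(s['eef_pos'],s['qpos'],s['tool_rot'])
E
```

```text
clock: 23.62
eef_pos: [603.9, 205.5, 197.8]
tool_rot: [3.139, 0.004, 3.139]
force: [-0.7, -0.2, -1.2]
width: 59.6
gripper_force: 0.0
(np.float64(-154.18800843523036), np.int64(26), np.float64(22.710121298581086), np.float64(45.724169928215865), np.float64(176.59041936399223), np.int64(17))
(np.float64(-154.64242057827428), np.int64(27), np.float64(22.15974723324486), np.float64(45.94824776257039), np.float64(172.17961718501013), np.int64(19))
[602.97696365 205.08851767 196.45297579] [-0.172484    0.66227913 -0.33440417  1.58924695  0.25417832  0.93068808
  0.97180373] [3.14039164e+00 2.16466541e-03 3.13595392e+00]
```

```bash
python3 -m jog '{"claw":[0.7,0.7,0.7,0.7,0.7,0.7,0.7,0.7,0.7],"xyz":[[0.266,-0.437,0],[0.266,-0.437,0],[0.266,-0.437,0],[0.266,-0.437,0],[0.266,-0.437,0],[0.266,-0.437,0],[0,0,0.3],[0,0,0.3],[0,0,0]],"twist":[[0,0,0],[0,0,0],[0,0,0],[0,0,0],[0,0,0],[0,0,0],[0,0,0],[0,0,0],[0,0,0]]}'
python3 -c "
from h import *
d=snap('wrist')
print([(np.round(b['rect']).tolist(),round(b['score'],2)) for b in optics.boxes_of('wrist','weight_1')])
c=proj(d,[443.6,-57,68]);print(c,readout.read_state()['eef_pos'])
snap('wrist','w9.png')"
```

```text
clock: 24.8
eef_pos: [441.1, -57.7, 133.4]
tool_rot: [3.141, -0.005, -3.139]
force: [-0.5, -0.2, 1.2]
width: 59.7
gripper_force: 0.0
[([166.0, 171.0, 71.0, 56.0], 0.82), ([256.0, 65.0, 64.0, 68.0], 0.78), ([248.0, 287.0, 15.0, 41.0], 0.67), ([292.0, 168.0, 62.0, 65.0], 0.67)]
(np.float64(322.5515973311482), np.float64(216.52349997917906)) [442.97215922 -57.47632135 135.16989755]
```

View pics/w9.png

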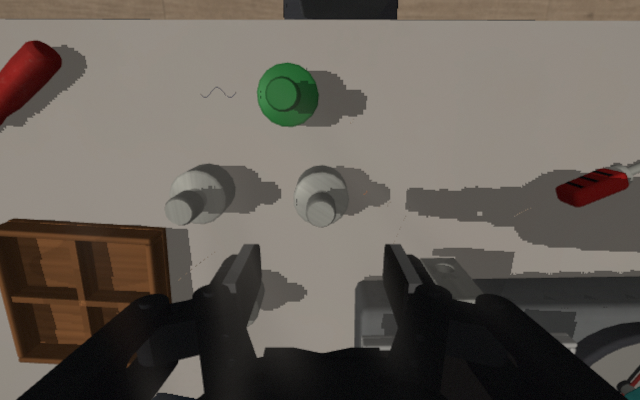

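```bash
python3 -m jog '{"claw":[0.7,0.7,0.7,0.7,0,0,0,0,0,0,0,0],"xyz":[[0.02,0.01,0.4],[0,0,0.4],[0,0,0.14],[0,0,0],[0,0,0],[0,0,0],[0,0,0],[0,0,0],[0,0,-0.5],[0,0,-0.5],[0,0,-0.5],[0,0,0]],"twist":[[0,0,0],[0,0,0],[0,0,0],[0,0,0],[0,0,0],[0,0,0],[0,0,0],[0,0,0],[0,0,0],[0,0,0],[0,0,0],[0,0,0]]}'
python3 -m jog '{"claw":[0,0,0,0,0,0,0,0,0],"xyz":[[-0.41,0.21,0],[-0.41,0.21,0],[-0.41,0.21,0],[-0.41,0.21,0],[-0.39,0.21,0],[0,0,0.35],[0,0,0.15],[0,0,0],[0,0,0]],"twist":[[0,0,0],[0,0,0],[0,0,0],[0,0,0],[0,0,0],[0,0,0],[0,0,0],[0,0,0],[0,0,0]]}'
```

```text
clock: 26.45
eef_pos: [443.0, -57.1, 194.0]
tool_rot: [-3.141, 0.007, -3.142]
force: [0.8, -0.3, -4.0]
width: 20.1
gripper_force: 60.5
clock: 27.58
eef_pos: [644.0, 48.0, 141.5]
tool_rot: [-3.142, 0.0, -3.141]
force: [-0.8, 0.3, -3.4]
width: 20.1
gripper_force: 60.4
```

```bash
python3 -m jog '{"claw":[0,0,0],"xyz":[[0,0,0.08],[0,0,0.03],[0,0,0]],"twist":[[0,0,0],[0,0,0],[0,0,0]]}'
python3 -m jog '{"claw":[0,0],"xyz":[[0,0,0.015],[0,0,0]],"twist":[[0,0,0],[0,0,0]]}'
```

```text
clock: 27.95
eef_pos: [644.1, 48.1, 130.2]
tool_rot: [-3.142, 0.0, -3.141]
force: [0.6, 0.4, -1.6]
width: 20.2
gripper_force: 60.5
clock: 28.2
eef_pos: [644.1, 48.1, 128.7]
tool_rot: [-3.141, 0.0, -3.141]
force: [-0.5, -0.6, -0.8]
width: 19.9
gripper_force: 60.5
```

```bash
python3 -m jog '{"claw":[0.5,0.5,0.5,0.5,0.5,0.5,0.5,0.5,0.5,0.5,0.5,0.5],"xyz":[[0,0,0],[0,0,0],[0,0,0],[0,0,-0.35],[0,0,-0.4],[0.4,-0.4,0],[0.4,-0.4,0],[0.4,-0.4,0],[0.4,-0.4,0],[0.4,-0.4,0],[0,0,0.35],[0,0,0.35]],"twist":[[0,0,0],[0,0,0],[0,0,0],[0,0,0],[0,0,0],[0,0,0],[0,0,0],[0,0,0],[0,0,0],[0,0,0],[0,0,0],[0,0,0]]}'
python3 - <<'E'
from h import *
d=snap('wrist')
bs=optics.boxes_of('wrist','weight_1');s=readout.read_state()['eef_pos'];print(s,s-np.array([443.5,-153,0]))
print([(np.round(b['rect']).tolist(),round(b['score'],2)) for b in bs]);print(proj(d,[443.5,-153,68]),proj(d,[443.5,-153,0]),proj(d,[547,-133.5,68]))
t=snap('top');print(hands(t))
print([(np.round(at(t,b['rect'][0]+b['rect'][2]/2,b['rect'][1]+b['rect'][3]/2,40)),round(b['score'],2)) for b in optics.boxes_of('top','weight_1')])
E
```

```text
clock: 29.7
eef_pos: [444.1, -153.1, 133.4]
tool_rot: [-3.141, 0.002, 3.14]
force: [0.4, -0.4, 0.3]
width: 42.6
gripper_force: 0.0
[ 441.60428096 -151.46460991  131.19577591] [ -1.89571904   1.53539009 131.19577591]
[([288.0, 165.0, 59.0, 56.0], 0.89), ([378.0, 62.0, 73.0, 65.0], 0.89), ([316.0, 272.0, 47.0, 76.0], 0.86)]
(np.float64(321.8961509006482), np.float64(211.74963137330514)) (np.float64(321.90326258074623), np.float64(187.06350643636108)) (np.float64(346.55565091178073), np.float64(334.38671975850013))
(np.float64(-105.46860013313386), np.int64(13), np.float64(23.46517348475354), np.float64(44.76771017769307), np.float64(-107.57591190713188), np.int64(1))
[(array([656.,  49.,  40.]), 0.87), (array([678., -83.,  40.]), 0.56), (array([362., -82.,  40.]), 0.53), (array([ 549., -132.,   40.]), 0.48)]
```

```bash
python3 -m jog '{"claw":[0.5,0.5,0.5,0.5,0,0,0,0,0,0,0,0],"xyz":[[-0.015,-0.03,0.4],[0,0,0.4],[0,0,0.1],[0,0,0],[0,0,0],[0,0,0],[0,0,0],[0,0,0],[0,0,-0.5],[0,0,-0.5],[0,0,-0.55],[0,0,0]],"twist":[[0,0,0],[0,0,0],[0,0,0],[0,0,0],[0,0,0],[0,0,0],[0,0,0],[0,0,0],[0,0,0],[0,0,0],[0,0,0],[0,0,0]]}'
```

```text
clock: 31.4
eef_pos: [447.8, -155.3, 202.0]
tool_rot: [-3.139, 0.007, -3.141]
force: [1.6, 0.4, -5.0]
width: 19.7
gripper_force: 60.5
```

```bash
python3 -m jog '{"claw":[0,0,0,0,0,0,0,0,0],"xyz":[[-0.217,0.394,0],[-0.217,0.394,0],[-0.217,0.394,0],[-0.217,0.394,0],[-0.217,0.394,0],[-0.217,0.394,0],[0,0,0.4],[0,0,0.15],[0,0,0]],"twist":[[0,0,0],[0,0,0],[0,0,0],[0,0,0],[0,0,0],[0,0,0],[0,0,0],[0,0,0],[0,0,0]]}'
python3 -c "
from h import *
print(readout.read_state()['force'],readout.read_state()['eef_pos']);snap('scene','s1.png');print(readout.read_state()['eef_pos'])"
```

```text
clock: 32.52
eef_pos: [573.5, 80.4, 141.3]
tool_rot: [-3.14, -0.006, -3.142]
force: [-0.4, 0.4, -3.7]
width: 20.0
gripper_force: 60.2
[-0.35924967  0.40145577 -3.72298615] [573.47643254  80.36933377 141.33707988]
[574.78519337  80.74566555 142.77196835]
```

```bash
python3 -m jog '{"claw":[0,0,0],"xyz":[[0,0,0.09],[0,0,0.04],[0,0,0]],"twist":[[0,0,0],[0,0,0],[0,0,0]]}'
python3 -m jog '{"claw":[0,0],"xyz":[[0,0,0.02],[0,0,0]],"twist":[[0,0,0],[0,0,0]]}'
```

```text
clock: 32.95
eef_pos: [575.4, 81.4, 130.4]
tool_rot: [-3.142, -0.001, -3.141]
force: [-0.0, -0.2, -4.0]
width: 20.0
gripper_force: 60.4
clock: 33.2
eef_pos: [575.6, 81.6, 128.6]
tool_rot: [3.142, -0.0, -3.141]
force: [1.2, -1.0, -2.4]
width: 20.2
gripper_force: 60.5
```

```bash
python3 -m jog '{"claw":[0,0,0.5,0.5,0.5,0.5,0.5,0.5,0.5,0.5,0.5,0.5],"xyz":[[0,0,0.015],[0,0,0],[0,0,0],[0,0,0],[0,0,0],[0,0,-0.35],[0,0,-0.35],[0.056,-0.43,0],[0.056,-0.43,0],[0.056,-0.43,0],[0.056,-0.43,0],[0.056,-0.43,0]],"twist":[[0,0,0],[0,0,0],[0,0,0],[0,0,0],[0,0,0],[0,0,0],[0,0,0],[0,0,0],[0,0,0],[0,0,0],[0,0,0],[0,0,0]]}'
python3 -m jog '{"claw":[0.5,0.5,0.5],"xyz":[[0,0,0.35],[0,0,0.25],[0,0,0]],"twist":[[0,0,0],[0,0,0],[0,0,0]]}'
python3 - <<'E'
from h import *
d=snap('wrist')
bs=optics.boxes_of('wrist','weight_1');s=readout.read_state()['eef_pos'];print(s)
print([(np.round(b['rect']).tolist(),round(b['score'],2)) for b in bs]);print(proj(d,[547,-133.5,68]),proj(d,[547,-133.5,0]))
t=snap('top');print(hands(t))
print([(np.round(at(t,b['rect'][0]+b['rect'][2]/2,b['rect'][1]+b['rect'][3]/2,40)),round(b['score'],2)) for b in optics.boxes_of('top','weight_1')])
E
```

```text
clock: 34.7
eef_pos: [547.5, -134.7, 197.0]
tool_rot: [3.142, -0.0, -3.141]
force: [0.1, -1.0, 0.6]
width: 42.7
gripper_force: 0.0
clock: 35.08
eef_pos: [546.2, -133.1, 135.4]
tool_rot: [3.141, -0.004, -3.141]
force: [0.4, 0.5, 0.9]
width: 42.9
gripper_force: 0.0
[ 548.14974229 -133.05908691  137.46946642]
[([292.0, 168.0, 53.0, 62.0], 0.9), ([343.0, 297.0, 38.0, 52.0], 0.77), ([537.0, 318.0, 103.0, 82.0], 0.74), ([595.0, 228.0, 45.0, 68.0], 0.71)]
(np.float64(321.0760361127802), np.float64(213.16805174035142)) (np.float64(321.13908952945826), np.float64(188.80819204313366))
(np.float64(-48.6684594701332), np.int64(11), np.float64(28.4795680250237), np.float64(45.21489155323321), None, np.int64(0))
[(array([579.,  86.,  40.]), 0.86), (array([363., -80.,  40.]), 0.74), (array([676., -85.,  40.]), 0.72), (array([433., 199.,  40.]), 0.59), (array([651.,  47.,  40.]), 0.5), (array([601.,  44.,  40.]), 0.23)]
```

```bash
python3 -m jog '{"claw":[0.5,0.5,0.5,0.5,0,0,0,0,0,0,0,0],"xyz":[[0,-0.015,0.4],[0,0,0.4],[0,0,0.16],[0,0,0],[0,0,0],[0,0,0],[0,0,0],[0,0,0],[0,0,-0.5],[0,0,-0.5],[0,0,-0.55],[0,0,0]],"twist":[[0,0,0],[0,0,0],[0,0,0],[0,0,0],[0,0,0],[0,0,0],[0,0,0],[0,0,0],[0,0,0],[0,0,0],[0,0,0],[0,0,0]]}'
python3 -m jog '{"claw":[0,0,0,0,0,0,0],"xyz":[[-0.07,0.36,0],[-0.07,0.36,0],[-0.07,0.36,0],[-0.07,0.36,0],[0,0,0.35],[0,0,0.15],[0,0,0]],"twist":[[0,0,0],[0,0,0],[0,0,0],[0,0,0],[0,0,0],[0,0,0],[0,0,0]]}'
```

```text
clock: 36.78
eef_pos: [550.3, -134.8, 199.9]
tool_rot: [-3.14, 0.008, -3.141]
force: [0.3, 0.4, -4.6]
width: 20.2
gripper_force: 60.2
clock: 37.65
eef_pos: [573.6, 8.2, 143.7]
tool_rot: [-3.141, -0.006, 3.142]
force: [0.1, -0.2, -3.3]
width: 20.3
gripper_force: 60.0
```

```bash
python3 -m jog '{"claw":[0,0,0,0],"xyz":[[0,0.015,0.09],[0,0,0.05],[0,0,0.03],[0,0,0]],"twist":[[0,0,0],[0,0,0],[0,0,0],[0,0,0]]}'
python3 -m jog '{"claw":[0,0],"xyz":[[0,0,0.02],[0,0,0]],"twist":[[0,0,0],[0,0,0]]}'
python3 -m jog '{"claw":[0,0],"xyz":[[0,0,0.015],[0,0,0]],"twist":[[0,0,0],[0,0,0]]}'
```

```text
clock: 38.15
eef_pos: [575.4, 10.6, 128.9]
tool_rot: [3.142, -0.001, -3.141]
force: [-0.8, 0.4, -4.0]
width: 20.0
gripper_force: 60.0
clock: 38.4
eef_pos: [575.5, 10.7, 126.9]
tool_rot: [3.142, -0.001, -3.141]
force: [0.5, -0.1, -3.6]
width: 20.0
gripper_force: 60.0
clock: 38.65
eef_pos: [575.4, 10.7, 125.2]
tool_rot: [3.142, -0.001, -3.141]
force: [0.4, -0.1, -4.0]
width: 20.4
gripper_force: 60.0
```

```bash
python3 -m jog '{"claw":[0,0],"xyz":[[0,0,0.02],[0,0,0]],"twist":[[0,0,0],[0,0,0]]}'
python3 -m jog '{"claw":[0,0],"xyz":[[0,0,0.015],[0,0,0]],"twist":[[0,0,0],[0,0,0]]}'
python3 -m jog '{"claw":[0,0],"xyz":[[0,0,0.015],[0,0,0]],"twist":[[0,0,0],[0,0,0]]}'
```

```text
clock: 38.9
eef_pos: [575.3, 10.7, 123.2]
tool_rot: [3.142, -0.001, -3.141]
force: [0.1, -0.3, -3.3]
width: 20.0
gripper_force: 60.0
clock: 39.15
eef_pos: [575.5, 10.7, 121.8]
tool_rot: [3.141, -0.001, -3.141]
force: [0.4, -1.3, -3.2]
width: 20.0
gripper_force: 60.3
clock: 39.4
eef_pos: [575.5, 10.7, 120.4]
tool_rot: [3.141, -0.0, -3.141]
force: [-0.0, 0.6, -1.7]
width: 20.2
gripper_force: 60.3
```

Load transferring; release here, lift clear and check.

```bash
python3 -m jog '{"claw":[0,0,0.5,0.5,0.5,0.5,0.5,0.5,0.5,0.5,0.5,0.5],"xyz":[[0,0,0.015],[0,0,0],[0,0,0],[0,0,0],[0,0,0],[0,0,-0.3],[0,0,-0.4],[0,0,-0.4],[0,0,0],[0,0,0],[0,0,0],[0,0,0]],"twist":[[0,0,0],[0,0,0],[0,0,0],[0,0,0],[0,0,0],[0,0,0],[0,0,0],[0,0,0],[0,0,0],[0,0,0],[0,0,0],[0,0,0]]}'
python3 - <<'E'
from h import *
d=snap('wrist','w10.png')
for z in(66,70):print(hands(d,z=z),hands(snap('top','t2.png'),z=z))
print(readout.read_state()['eef_pos'])
E
```

```text
clock: 40.9
eef_pos: [575.0, 10.6, 227.8]
tool_rot: [3.141, -0.003, -3.141]
force: [-0.2, 0.1, -0.4]
width: 42.7
gripper_force: 0.0
(np.float64(7.605020216127126), np.int64(117), np.float64(22.52500604226226), np.float64(45.82866438662043), np.float64(-40.122496666070596), np.int64(130)) (np.float64(6.9668658620306), np.int64(14), np.float64(23.27656904881529), np.float64(44.7849704281365), np.float64(2.6019668396233997), np.int64(1))
(np.float64(12.33991617635938), np.int64(118), np.float64(22.273882489322023), np.float64(45.71159851385383), np.float64(-38.5260363146612), np.int64(120)) (np.float64(7.972344249637508), np.int64(13), np.float64(22.701387896502066), np.float64(44.17447181923982), np.float64(4.002021650695177), np.int64(1))
[575.34521161  10.7252227  228.34363373]
```

View pics/w10.png

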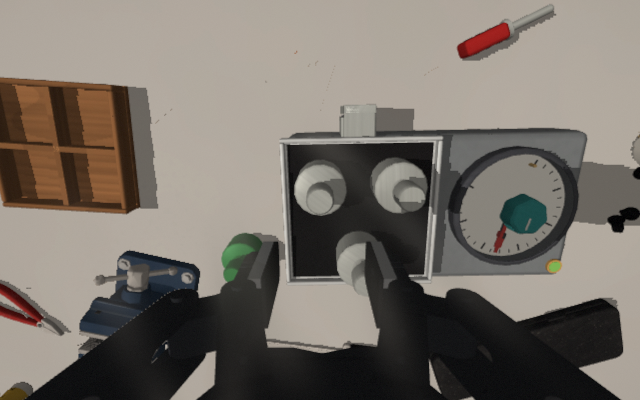

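Run:
```python
from h import *
d=snap('wrist')
P=lambda n,u,v,z:print(n,np.round(at(d,u,v,z),1))
P('box rf',130,86,28);P('box rb',137,211,28);P('mid',60,148,28);P('w p1',320,201,146-14);P('w p2',409,196,144);P('rim fl',438,138,90);P('rim fr',283,140,90);P('pin tail',461,51,20);P('collar',510,25,13);P('tip',552,9,13)
P('knob',524,213,99);P('pinrect',461,51,20)
P('bracket fr',342,107,55);P('bracket fl',375,106,55)
```

```text
box rf [ 484.2 -187.1   28. ]
box rb [ 620.5 -202.6   28. ]
mid [ 548.  -274.4   28. ]
w p1 [576.2   9.4 132. ]
w p2 [568.5  76.6 144. ]
rim fl [530.7 113.7  90. ]
rim fr [532.6 -23.6  90. ]
pin tail [449.6 153.5  20. ]
collar [424.1 203.4  13. ]
tip [409.6 243.4  13. ]
knob [597.7 196.7  99. ]
pinrect [449.6 153.5  20. ]
bracket fr [504.6  30.4  55. ]
bracket fl [503.7  62.3  55. ]
```

```bash
python3 -m jog '{"claw":[0.5,0.5,0.5,0.5,0,0,0,0,0,0,0,0],"xyz":[[0,0,0.4],[0,0,0.4],[0,0,0.29],[0,0,0],[0,0,0],[0,0,0],[0,0,0],[0,0,0],[0,0,-0.25],[0,0,-0.25],[0,0,-0.25],[0,0,0]],"twist":[[0,0,0],[0,0,0],[0,0,0],[0,0,0],[0,0,0],[0,0,0],[0,0,0],[0,0,0],[0,0,0],[0,0,0],[0,0,0],[0,0,0]]}'
python3 -m jog '{"claw":[0,0,0,0,0,0,0,0],"xyz":[[0,-0.42,0],[0,-0.42,0],[0,-0.42,0],[0,-0.42,0],[0,-0.42,0],[0,-0.42,0],[0,-0.38,0],[0,0,0]],"twist":[[0,0,0],[0,0,0],[0,0,0],[0,0,0],[0,0,0],[0,0,0],[0,0,0],[0,0,0]]}'
python3 - <<'E'
from h import *
d=snap('wrist','w11.png');t=snap('top')
print([np.round(b['rect']).tolist() for b in optics.boxes_of('wrist','weight_box')])
print(readout.read_state()['eef_pos'],hands(t))
np.save('v11.npy',d['view'])
E
```

```text
clock: 42.6
eef_pos: [576.4, 10.9, 196.0]
tool_rot: [3.141, 0.002, -3.141]
force: [0.2, 0.3, -3.7]
width: 20.2
gripper_force: 59.5
clock: 43.6
eef_pos: [573.2, -284.5, 192.2]
tool_rot: [-3.14, -0.005, 3.136]
force: [0.5, 0.4, -3.7]
width: 19.9
gripper_force: 59.6
[[254.0, 77.0, 153.0, 151.0]]
[ 575.13472257 -277.80064633  193.36709739] (np.float64(14.153181844607047), np.int64(13), np.float64(23.181559325416547), np.float64(45.39207345637595), np.float64(-47.00303241017968), np.int64(3))
```

View pics/w11.png

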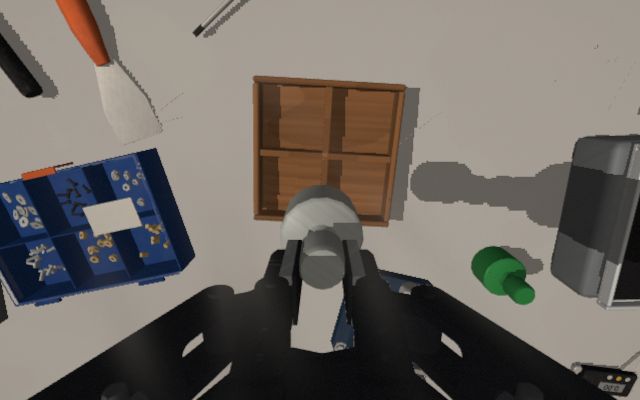

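Run:
```python
from h import *
d=snap('wrist');d['view']=np.load('v11.npy')
q=[np.round(at(d,u,v,28),1) for u,v in[(254,77),(404,86),(389,226),(255,222),(328,155)]]
for x in q:print(x)
print(sum(q[:4])/4,readout.read_state()['eef_pos'])
t=snap('top')
b=optics.boxes_of('top','weight_box')[0]['rect'];print(b,at(t,b[0]+b[2]/2,b[1]+b[3]/2,20))
```

```text
[ 475.1 -346.2   28. ]
[ 483.7 -208.2   28. ]
[ 622.2 -214.4   28. ]
[ 616.9 -354.7   28. ]
[ 547.2 -278.4   28. ]
[ 549.475 -280.875   28.   ] [ 575.51164096 -277.37426801  193.76994786]
[402.8, 165.8, 60.8, 58.4] [ 545.92015964 -279.69409129   20.        ]
```

```bash
python3 -m jog '{"claw":[0,0,0,0,0,0,0],"xyz":[[-0.09,0.295,0],[0,0,0.4],[0,0,0.5],[0,0,0.4],[0,0,0.1],[0,0,0.03],[0,0,0]],"twist":[[0,0,0],[0,0,0],[0,0,0],[0,0,0],[0,0,0],[0,0,0],[0,0,0]]}'
python3 -m jog '{"claw":[0,0],"xyz":[[0,0,0.02],[0,0,0]],"twist":[[0,0,0],[0,0,0]]}'
```

```text
clock: 44.78
eef_pos: [585.8, -249.7, 53.3]
tool_rot: [-3.141, 0.002, -3.14]
force: [-0.4, -0.3, -3.1]
width: 19.8
gripper_force: 59.7
clock: 45.02
eef_pos: [586.9, -250.0, 52.8]
tool_rot: [-3.14, 0.004, -3.141]
force: [-1.3, 0.3, 9.1]
width: 19.8
gripper_force: 60.9
```

```bash
python3 -m jog '{"claw":[0.5,0.5,0.5,0.5,0.5,0.5,0.5],"xyz":[[0,0,0],[0,0,0],[0,0,0],[0,0,-0.3],[0,0,-0.4],[0,0,-0.4],[0,0,-0.3]],"twist":[[0,0,0],[0,0,0],[0,0,0],[0,0,0],[0,0,0],[0,0,0],[0,0,0]]}'
python3 - <<'E'
from h import *
d=snap('wrist','w12.png')
print([(np.round(b['rect']).tolist(),round(b['score'],2)) for b in optics.boxes_of('wrist','weight_1')])
print(proj(d,[586.5,-250,6+68]),proj(d,[586.5,-250,6]),[np.round(proj(d,p)) for p in([586.5-34,-248,28],[586.5,-248+34,28],[586.5,-248-34,28])])
t=snap('top');print([np.round(proj(t,[586.5,-250,z]),1) for z in(6,40,74)],[(np.round(b['rect']).tolist(),np.round(at(t,b['rect'][0]+b['rect'][2]/2,b['rect'][1]+b['rect'][3]/2,40)),round(b['score'],2)) for b in optics.boxes_of('top','weight_1')])
print(readout.read_state()['eef_pos'])
E
```

```text
clock: 45.9
eef_pos: [585.2, -250.0, 191.6]
tool_rot: [-3.141, 0.001, -3.141]
force: [-0.6, 0.0, -0.5]
width: 42.6
gripper_force: 0.0
[([442.0, 239.0, 60.0, 57.0], 0.84), ([297.0, 153.0, 50.0, 52.0], 0.79), ([156.0, 2.0, 22.0, 18.0], 0.63)]
(np.float64(321.6574913612592), np.float64(193.8712644484296)) (np.float64(321.6860978117151), np.float64(176.41775843715328)) [array([324., 147.]), array([358., 181.]), array([290., 181.])]
[array([421.1, 180.3]), array([424.1, 178.9]), array([427.2, 177.4])] [([350.0, 252.0, 20.0, 22.0], array([360., -84.,  40.]), 0.7), ([245.0, 158.0, 13.0, 18.0], array([607., 209.,  40.]), 0.56), ([411.0, 173.0, 22.0, 14.0], array([ 584., -244.,   40.]), 0.54), ([286.0, 168.0, 19.0, 22.0], array([576.,  91.,  40.]), 0.49), ([353.0, 135.0, 17.0, 17.0], array([679., -83.,  40.]), 0.48)]
[ 584.71156262 -249.97418848  189.975094  ]
```

```bash
python3 -m jog '{"claw":[0.5,0.5,0.5,0.5,0.5,0.5,0.5,0.5,0.5,0.5,0.5],"xyz":[[0,0,-0.2],[0.012,0.415,0],[0.012,0.415,0],[0.012,0.415,0],[0.012,0.415,0],[0.012,0.415,0],[0.012,0.415,0],[0.012,0.415,0],[0.012,0.41,0],[0,0,0],[0,0,0]],"twist":[[0,0,0],[0,0,0],[0,0,0],[0,0,0],[0,0,0],[0,0,0],[0,0,0],[0,0,0],[0,0,0],[0,0,0],[0,0,0]]}'
python3 - <<'E'
from h import *
d=snap('wrist');e=readout.read_state()['eef_pos'];print(e)
print([(np.round(b['rect']).tolist(),round(b['score'],2)) for b in optics.boxes_of('wrist','weight_1')])
print(proj(d,[575.5,81.5,68+82]),proj(d,[575.5,81.5,82]),proj(d,[644,48,145]),hands(snap('top')))
E
```

```text
clock: 47.48
eef_pos: [574.2, 80.8, 208.6]
tool_rot: [-3.14, -0.003, -3.141]
force: [-0.0, 0.1, -0.3]
width: 43.0
gripper_force: 0.0
[574.45120527  80.0736766  208.77375474]
[([1.0, 162.0, 39.0, 44.0], 0.97), ([148.0, 243.0, 57.0, 54.0], 0.88), ([296.0, 160.0, 59.0, 59.0], 0.71), ([281.0, 212.0, 52.0, 69.0], 0.71)]
(np.float64(322.77944770755846), np.float64(217.9728475678906)) (np.float64(322.60929294206676), np.float64(191.6634868810233)) (np.float64(278.5566361913018), np.float64(300.37627578611904)) (None, np.int64(0), 0, 0, np.float64(4.019146899225804), np.int64(15))
```

```bash
python3 -m jog '{"claw":[0.5,0.5,0.5,0.5,0,0,0,0,0,0,0,0],"xyz":[[-0.01,0.02,0.4],[0,0,0.3],[0,0,0.12],[0,0,0],[0,0,0],[0,0,0],[0,0,0],[0,0,0],[0,0,-0.25],[0,0,-0.25],[0,0,-0.25],[0,0,0]],"twist":[[0,0,0],[0,0,0],[0,0,0],[0,0,0],[0,0,0],[0,0,0],[0,0,0],[0,0,0],[0,0,0],[0,0,0],[0,0,0],[0,0,0]]}'
python3 -c "
from h import *
s=readout.read_state();print(s['force'],s['eef_pos'],hands(snap('wrist')))"
```

```text
clock: 49.12
eef_pos: [576.6, 84.4, 203.9]
tool_rot: [3.14, 0.002, -3.14]
force: [-0.4, 0.6, -4.9]
width: 19.6
gripper_force: 59.3
[-0.40552689  0.61805146 -4.90767505] [576.55504315  84.40609367 203.90145301] (np.float64(16.918566281502738), np.int64(61), np.float64(22.094402937733022), np.float64(42.30401239902131), np.float64(-102.73621557333729), np.int64(77))
```

```bash
python3 -m jog '{"claw":[0,0,0,0,0,0,0,0,0,0,0,0],"xyz":[[-0.005,-0.398,0],[-0.005,-0.398,0],[-0.005,-0.398,0],[-0.005,-0.398,0],[-0.005,-0.398,0],[-0.005,-0.398,0],[-0.005,-0.398,0],[-0.005,-0.398,0],[-0.005,-0.398,0],[-0.005,-0.398,0],[0,0,0.2],[0,0,0]],"twist":[[0,0,0],[0,0,0],[0,0,0],[0,0,0],[0,0,0],[0,0,0],[0,0,0],[0,0,0],[0,0,0],[0,0,0],[0,0,0],[0,0,0]]}'
python3 - <<'E'
from h import *
d=snap('wrist','w13.png');print(readout.read_state()['eef_pos'])
print([(np.round(b['rect']).tolist(),round(b['score'],2)) for b in optics.boxes_of('wrist','weight_1')],[(np.round(b['rect']).tolist(),round(b['score'],2)) for b in optics.boxes_of('wrist','weight_box')])
E
```

```text
clock: 50.68
eef_pos: [578.5, -313.4, 179.0]
tool_rot: [3.138, -0.007, -3.141]
force: [-0.5, 0.9, -3.3]
width: 19.8
gripper_force: 59.5
[ 579.8487605  -312.94409725  180.46607805]
[([282.0, 180.0, 81.0, 96.0], 0.82), ([500.0, 248.0, 77.0, 67.0], 0.74), ([361.0, 161.0, 50.0, 53.0], 0.56)] [([279.0, 70.0, 161.0, 161.0], 0.97)]
```

```bash
python3 -m jog '{"claw":[0,0,0,0,0,0],"xyz":[[0,-0.03,0.3],[0,0,0.4],[0,0,0.4],[0,0,0.14],[0,0,0],[0,0,0]],"twist":[[0,0,0],[0,0,0],[0,0,0],[0,0,0],[0,0,0],[0,0,0]]}'
python3 -m jog '{"claw":[0,0],"xyz":[[0,0,0.03],[0,0,0]],"twist":[[0,0,0],[0,0,0]]}'
python3 -m jog '{"claw":[0,0],"xyz":[[0,0,0.03],[0,0,0]],"twist":[[0,0,0],[0,0,0]]}'
```

```text
clock: 51.58
eef_pos: [582.5, -317.6, 60.7]
tool_rot: [-3.14, 0.002, -3.141]
force: [0.6, -0.3, -4.5]
width: 19.7
gripper_force: 59.8
clock: 51.82
eef_pos: [581.2, -317.5, 56.4]
tool_rot: [-3.141, -0.0, -3.141]
force: [0.0, 0.2, -4.1]
width: 19.3
gripper_force: 59.8
clock: 52.08
eef_pos: [582.3, -318.2, 55.8]
tool_rot: [-3.14, 0.002, -3.141]
force: [-3.3, 0.2, 12.7]
width: 19.2
gripper_force: 61.1
```

```bash
python3 -m jog '{"claw":[0.5,0.5,0.5,0.5,0.5,0.5,0.5,0.5,0.5,0.5,0.5,0.5],"xyz":[[0,0,0],[0,0,0],[0,0,0],[0,0,-0.4],[0,0,-0.4],[0,0,-0.4],[0,0,-0.35],[-0.12,0.45,0],[-0.12,0.45,0],[-0.12,0.45,0],[-0.12,0.45,0],[-0.12,0.45,0]],"twist":[[0,0,0],[0,0,0],[0,0,0],[0,0,0],[0,0,0],[0,0,0],[0,0,0],[0,0,0],[0,0,0],[0,0,0],[0,0,0],[0,0,0]]}'
python3 -m jog '{"claw":[0.5,0.5,0.5,0.5,0.5],"xyz":[[0,0.45,0],[0,0.45,0],[0,0.45,0],[0,0.05,0],[0,0,0]],"twist":[[0,0,0],[0,0,0],[0,0,0],[0,0,0],[0,0,0]]}'
python3 - <<'E'
from h import *
d=snap('wrist');e=readout.read_state()['eef_pos'];print(e)
print([(np.round(b['rect']).tolist(),round(b['score'],2)) for b in optics.boxes_of('wrist','weight_1')])
print(proj(d,[644,48,68+85]),proj(d,[644,48,85]))
E
```

```text
clock: 53.58
eef_pos: [641.2, -90.8, 207.6]
tool_rot: [3.142, -0.001, -3.141]
force: [0.9, -1.1, 0.8]
width: 42.5
gripper_force: 0.0
clock: 54.2
eef_pos: [640.8, 47.6, 207.6]
tool_rot: [-3.141, -0.001, -3.14]
force: [-0.5, 0.2, -1.5]
width: 43.1
gripper_force: 0.0
[640.92359938  46.23362601 207.53159742]
[([0.0, 96.0, 56.0, 49.0], 0.94), ([320.0, 133.0, 61.0, 69.0], 0.91), ([169.0, 189.0, 59.0, 48.0], 0.82), ([224.0, 13.0, 357.0, 224.0], 0.67), ([483.0, 123.0, 52.0, 47.0], 0.49)]
(np.float64(322.27423241054413), np.float64(222.5108380837357)) (np.float64(322.18005817327065), np.float64(194.66649169575217))
```

```bash
cat >> h.py <<'E'
def wbox(d,x,y,zb):
    a=np.linspace(0,2*np.pi,24);pts=[(x+r*np.cos(t),y+r*np.sin(t),zb+z) for r,z in((23,0),(23,34),(11,44),(11,68)) for t in a]
    q=np.array([proj(d,p) for p in pts]);return np.r_[q.min(0),q.max(0)]
def fitw(d,rect,zb,x0):
    from scipy.optimize import least_squares
    t=np.r_[rect[:2],np.add(rect[:2],rect[2:])]
    r=least_squares(lambda p:wbox(d,*p,zb)-t,x0);return np.round(r.x,1),np.round(r.fun,1)
E
python3 - <<'E'
from h import *
d=snap('wrist','w14.png')
for b in optics.boxes_of('wrist','weight_1')[:4]: print(np.round(b['rect']),fitw(d,b['rect'],85,[620,60]))
print(wbox(d,644,48,85))
g=cv2.cvtColor(d['color'],cv2.COLOR_RGB2HSV);m=((g[...,2]>100)&(g[...,1]<60)).astype(np.uint8)
n,l,s,c=cv2.connectedComponentsWithStats(m)
for i in range(1,n):
    if s[i,4]>300:print(s[i],c[i])
t=snap('top')
print([(np.round(b['rect']).tolist(),np.round(at(t,b['rect'][0]+b['rect'][2]/2,b['rect'][1]+b['rect'][3]/2,120)),round(b['score'],2)) for b in optics.boxes_of('top','weight_1')])
E
```

```text
[321. 137.  63.  64.] (array([616.8,  68.6]), array([ 1. , -0.2, -1. ,  0.2]))
[173. 190.  55.  47.] (array([651.4, -49.9]), array([ -8.5, -12.2,  11.2,  11.1]))
[226.  12. 362. 228.] (array([576.7, 122.8]), array([ 162.5,   71.1, -121.2,  -90.4]))
[ 1. 99. 59. 48.] (array([ 583. , -159.4]), array([-30.5,  -6. ,  41.1,  11.1]))
[295.28157516 169.00643839 354.51814175 237.40717238]
[     0      0    640    400 122539] [327.26429137 157.8116926 ]
[ 439   78  121  125 9350] [496.44620321 138.39572193]
[   0   97   40   49 1204] [ 21.01079734 120.66196013]
[ 319  137   61   61 2844] [348.06540084 166.98030942]
[116 299  28  32 356] [129.02808989 313.96629213]
[181 351  35  43 819] [202.46398046 374.58119658]
[430 373  45  27 740] [449.73783784 386.98243243]
[([438.0, 174.0, 21.0, 21.0], array([ 563., -290.,  120.]), 0.8), ([409.0, 173.0, 22.0, 18.0], array([ 568., -223.,  120.]), 0.69), ([358.0, 134.0, 15.0, 17.0], array([664., -85., 120.]), 0.47)]
```

View pics/w14.png

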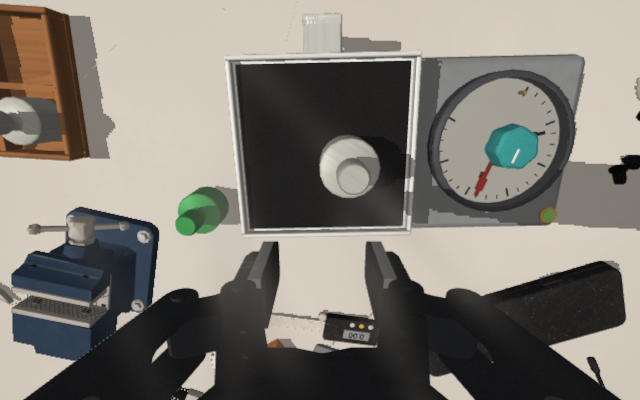

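```bash
python3 -m jog '{"claw":[0.6,0.6,0.6,0.6],"xyz":[[0.24,0.22,0],[0,0,0],[0,0,0],[0,0,0]],"twist":[[0,0,0],[0,0,0],[0,0,0],[0,0,0]]}'
python3 - <<'E'
from h import *
d=snap('wrist')
for b in optics.boxes_of('wrist','weight_1')[:3]: print(np.round(b['rect']),fitw(d,b['rect'],85,[620,60]))
print(readout.read_state()['eef_pos'])
E
```

```text
clock: 55.0
eef_pos: [617.5, 68.5, 207.8]
tool_rot: [-3.141, -0.0, 3.141]
force: [0.7, 0.5, 0.4]
width: 51.3
gripper_force: 0.0
[150. 207.  61.  54.] (array([645.3, -44.8]), array([ -7.6, -10.1,   9.9,   9.3]))
[291. 160.  62.  69.] (array([613.9,  68.9]), array([ 1. ,  1.1, -1. , -1. ]))
[617.30495067  68.89411225 207.67576943]
```

```bash
python3 -m jog '{"claw":[0.6,0.6,0.6,0.6,0,0,0,0,0,0,0,0],"xyz":[[0.02,0,0.4],[0,0,0.3],[0,0,0.1],[0,0,0],[0,0,0],[0,0,0],[0,0,0],[0,0,0],[0,0,-0.25],[0,0,-0.25],[0,0,-0.25],[0,0,0]],"twist":[[0,0,0],[0,0,0],[0,0,0],[0,0,0],[0,0,0],[0,0,0],[0,0,0],[0,0,0],[0,0,0],[0,0,0],[0,0,0],[0,0,0]]}'
python3 -c "
from h import *
s=readout.read_state();print(s['force'],s['eef_pos'])"
```

```text
clock: 56.6
eef_pos: [615.5, 70.5, 203.9]
tool_rot: [3.14, 0.002, -3.14]
force: [-0.1, -0.6, -3.7]
width: 20.1
gripper_force: 59.2
[-0.13957292 -0.64829436 -3.74606977] [615.50697731  70.50578037 203.8784223 ]
```

```bash
python3 -m jog '{"claw":[0,0,0,0,0,0,0,0,0,0,0,0],"xyz":[[0.124,-0.391,0],[0.124,-0.391,0],[0.124,-0.391,0],[0.124,-0.391,0],[0.124,-0.391,0],[0.124,-0.391,0],[0.124,-0.391,0],[0.124,-0.391,0],[0,0,0.4],[0,0,0],[0,0,0],[0,0,0]],"twist":[[0,0,0],[0,0,0],[0,0,0],[0,0,0],[0,0,0],[0,0,0],[0,0,0],[0,0,0],[0,0,0],[0,0,0],[0,0,0],[0,0,0]]}'
python3 - <<'E'
from h import *
d=snap('wrist');e=readout.read_state()['eef_pos'];print(e)
print([(np.round(b['rect']).tolist(),round(b['score'],2)) for b in optics.boxes_of('wrist','weight_box')])
for b in optics.boxes_of('wrist','weight_1'): print(np.round(b['rect']),fitw(d,b['rect'],6,[580,-280]))
E
```

```text
clock: 58.1
eef_pos: [517.1, -242.5, 163.9]
tool_rot: [-3.141, 0.001, -3.139]
force: [-0.1, 0.4, -2.2]
width: 20.3
gripper_force: 59.6
[ 516.92830595 -242.65308198  163.97827066]
[([205.0, 137.0, 157.0, 146.0], 0.57)]
[281. 189.  85. 112.] (array([ 573.7, -240.4]), array([ 17.7,  24.5, -17.7, -22.4]))
[481.   1.  80.  33.] (array([381.5, -92.2]), array([-11.5, -17.5,   8.6,  23.3]))
[215. 223.  56.  53.] (array([ 577.1, -318.6]), array([ 0.8, -6.6, -0.8,  5.8]))
[440. 336.  25.  20.] (array([ 685.1, -104.9]), array([-18.7, -28.6,  15.2,  27.3]))
```

```bash
python3 -m jog '{"claw":[0,0,0,0,0],"xyz":[[0,-0.01,0.4],[0,0,0.4],[0,0,0.24],[0,0,0],[0,0,0]],"twist":[[0,0,0],[0,0,0],[0,0,0],[0,0,0],[0,0,0]]}'
python3 -m jog '{"claw":[0,0],"xyz":[[0,0,0.04],[0,0,0]],"twist":[[0,0,0],[0,0,0]]}'
python3 -m jog '{"claw":[0,0],"xyz":[[0,0,0.03],[0,0,0]],"twist":[[0,0,0],[0,0,0]]}'
```

```text
clock: 58.88
eef_pos: [517.0, -244.3, 60.1]
tool_rot: [-3.141, 0.001, -3.141]
force: [0.3, -0.0, -3.6]
width: 20.3
gripper_force: 59.6
clock: 59.12
eef_pos: [516.1, -244.4, 55.5]
tool_rot: [-3.141, 0.0, -3.141]
force: [0.0, 0.4, -4.3]
width: 20.0
gripper_force: 59.6
clock: 59.38
eef_pos: [515.7, -244.2, 51.7]
tool_rot: [3.141, -0.001, -3.141]
force: [0.2, 0.5, -4.7]
width: 20.3
gripper_force: 59.6
```

```bash
python3 -m jog '{"claw":[0,0],"xyz":[[0,0,0.025],[0,0,0]],"twist":[[0,0,0],[0,0,0]]}'
python3 -m jog '{"claw":[0,0],"xyz":[[0,0,0.02],[0,0,0]],"twist":[[0,0,0],[0,0,0]]}'
```

```text
clock: 59.62
eef_pos: [516.4, -244.5, 50.2]
tool_rot: [-3.141, 0.0, -3.141]
force: [-1.6, -0.6, 3.6]
width: 20.1
gripper_force: 60.1
clock: 59.88
eef_pos: [517.0, -245.4, 49.4]
tool_rot: [-3.139, 0.002, -3.141]
force: [-1.6, -0.7, 12.8]
width: 20.1
gripper_force: 61.2
```

```bash
python3 -m jog '{"claw":[0.6,0.6,0.6,0.6,0.6,0.6,0.6,0.6,0.6,0.6,0.6,0.6],"xyz":[[0,0,0],[0,0,0],[0,0,0],[0,0,-0.4],[0,0,-0.5],[0,0,-0.5],[0,0,-0.4],[0.07,0.43,0],[0.07,0.43,0],[0.07,0.43,0],[0.07,0.43,0],[0.07,0.43,0]],"twist":[[0,0,0],[0,0,0],[0,0,0],[0,0,0],[0,0,0],[0,0,0],[0,0,0],[0,0,0],[0,0,0],[0,0,0],[0,0,0],[0,0,0]]}'
python3 -m jog '{"claw":[0.6,0.6,0.6,0.6,0.6,0.6,0.6],"xyz":[[0.07,0.43,0],[0.07,0.43,0],[0.07,0.43,0],[0.07,0.43,0],[0.07,0.43,0],[0,0,0],[0,0,0]],"twist":[[0,0,0],[0,0,0],[0,0,0],[0,0,0],[0,0,0],[0,0,0],[0,0,0]]}'
python3 - <<'E'
from h import *
d=snap('wrist','w15.png');e=readout.read_state();print(e['eef_pos'],e['qpos'],e['tool_rot'])
for l in('lock_pin','eyelet'):print([(np.round(b['rect']).tolist(),round(b['score'],2)) for b in optics.boxes_of('wrist',l)])
h=cv2.cvtColor(d['color'],cv2.COLOR_RGB2HSV);m=(((h[...,0]<8)|(h[...,0]>172))&(h[...,1]>130)&(h[...,2]>50)).astype(np.uint8)
n,l,s,c=cv2.connectedComponentsWithStats(m)
for i in range(1,n):
    if s[i,4]>100:
        r=cv2.minAreaRect(np.argwhere(l==i)[:,::-1].astype(np.float32));print(s[i],c[i],r,at(d,*c[i],18))
        for p in cv2.boxPoints(r):print(at(d,*p,13).round(1),at(d,*p,26).round(1))
print(hands(snap('top')))
E
```

```text
clock: 61.38
eef_pos: [480.4, -27.8, 227.4]
tool_rot: [3.141, -0.001, -3.141]
force: [0.7, 0.8, -0.4]
width: 51.4
gripper_force: 0.0
clock: 62.25
eef_pos: [445.5, 185.0, 227.2]
tool_rot: [-3.141, -0.001, -3.141]
force: [-0.1, -0.4, -1.3]
width: 51.1
gripper_force: 0.0
[445.6916994  184.44321118 227.16364134] [-0.07017102  0.4380638  -0.53155102  1.96515842  0.29978727  0.81704478
  0.80196641] [-3.14049698e+00 -1.13903197e-03  3.14103702e+00]
[([296.0, 139.0, 76.0, 45.0], 0.55)]
[([106.0, 218.0, 158.0, 175.0], 0.9), ([465.0, 234.0, 63.0, 51.0], 0.57)]
[296 153  37  26 532] [313.44548872 165.44924812] ((313.513671875, 165.130126953125), (15.393468856811523, 37.573307037353516), 65.55604553222656) [438.8734206  175.50395552  18.        ]
[440.4 152.1  13. ] [437.9 153.3  26. ]
[422.4 191.4  13. ] [420.6 191.1  26. ]
[438.5 198.8  13. ] [436.1 198.3  26. ]
[456.9 159.1  13. ] [453.9 160.   26. ]
(np.float64(14.133731768924678), np.int64(15), np.float64(23.181559325416547), np.float64(45.39207345637595), np.float64(-157.30061449017532), np.int64(4))
```

```bash
python3 -m jog '{"claw":[0.6,0.6,0.6,0.6,0.6,0.6,0.6,0.6,0.6,0.6,0.6,0.6],"xyz":[[0.052,-0.125,0],[0,0,0],[0,0,0],[0,0,0],[0,0,0],[0,0,0],[0,0,0],[0,0,0],[0,0,0.4],[0,0,0.4],[0,0,0.2],[0,0,0]],"twist":[[0,0,0],[0,0,0.052],[0,0,0.052],[0,0,0.052],[0,0,0.052],[0,0,0.052],[0,0,0.052],[0,0,0.051],[0,0,0],[0,0,0],[0,0,0],[0,0,0]]}'
python3 - <<'E'
from h import *
d=snap('wrist','w16.png');e=readout.read_state();print(e['eef_pos'],e['qpos'],e['tool_rot'])
h=cv2.cvtColor(d['color'],cv2.COLOR_RGB2HSV);m=(((h[...,0]<8)|(h[...,0]>172))&(h[...,1]>130)&(h[...,2]>50)).astype(np.uint8)
n,l,s,c=cv2.connectedComponentsWithStats(m)
for i in range(1,n):
    if s[i,4]>100:
        r=cv2.minAreaRect(np.argwhere(l==i)[:,::-1].astype(np.float32));print(s[i],r[0],at(d,*r[0],18))
        for p in cv2.boxPoints(r):print(at(d,*p,13).round(1),at(d,*p,26).round(1))
E
```

```text
clock: 63.95
eef_pos: [439.1, 171.7, 126.4]
tool_rot: [-3.137, -0.0, 2.001]
force: [-0.4, -1.0, 0.6]
width: 51.3
gripper_force: 0.0
[439.98480574 172.28687505 127.37873946] [-0.30784549  0.55131906 -0.17835315  2.09616156  0.1906472   0.51090765
 -0.19695793] [-3.13966820e+00 -2.15343063e-04  2.00101364e+00]
[315 165  19  53 948] (324.0, 191.0) [438.72886099 176.05700582  18.        ]
[423.2 191.9  13. ] [422.5 194.3  26. ]
[436.7 198.2  13. ] [435.3 200.2  26. ]
[456.2 156.8  13. ] [453.8 161.   26. ]
[442.  150.3  13. ] [440.4 154.8  26. ]
```

```bash
python3 -m jog '{"claw":[0.6,0.6,0.6,0.6,0.6,0,0,0,0,0,0],"xyz":[[0,0,0.4],[0,0,0.4],[0,0,0.3],[0,0,0.12],[0,0,0],[0,0,0],[0,0,0],[0,0,0],[0,0,0],[0,0,0],[0,0,0]],"twist":[[0,0,0],[0,0,0],[0,0,0],[0,0,0],[0,0,0],[0,0,0],[0,0,0],[0,0,0],[0,0,0],[0,0,0],[0,0,0]]}'
python3 -m jog '{"claw":[0,0,0,0,0],"xyz":[[0,0,-0.4],[0,0,-0.4],[0,0,-0.2],[0,0,0],[0,0,0]],"twist":[[0,0,0],[0,0,0],[0,0,0],[0,0,0],[0,0,0]]}'
```

```text
clock: 65.38
eef_pos: [441.0, 173.4, 6.7]
tool_rot: [3.14, 0.0, 2.002]
force: [-1.3, -0.9, 6.9]
width: 14.6
gripper_force: 58.8
clock: 66.0
eef_pos: [439.9, 173.0, 105.0]
tool_rot: [-3.14, -0.0, 2.002]
force: [-0.1, -0.3, -1.2]
width: 15.1
gripper_force: 58.8
```

```bash
python3 -m jog '{"claw":[0,0,0,0,0,0,0,0,0,0,0,0],"xyz":[[0,0,0],[0,0,0],[0,0,0],[0,0,0],[0,0,0],[0,0,-0.2],[0,0,-0.2],[0,0,-0.2],[0,0,-0.2],[0,0,0],[0,0,0],[0,0,0]],"twist":[[0,0,0.0523],[0,0,0.0523],[0,0,0.0523],[0,0,0.0523],[0,0,0.0523],[0,0,0.0523],[0,0,0.0523],[0,0,0.0523],[0,0,0.0523],[0,0,0.0523],[0,0,0.0523],[0,0,0.0523]]}'
python3 -m jog '{"claw":[0,0,0,0,0,0,0,0],"xyz":[[0.3,0.22,0],[0.3,0.22,0],[0.3,0.22,0],[0.3,0.22,0],[0.3,0.22,0],[0,0,0],[0,0,0],[0,0,0]],"twist":[[0,0,0],[0,0,0],[0,0,0],[0,0,0],[0,0,0],[0,0,0],[0,0,0],[0,0,0]]}'
cat > pan.py <<'E'
from h import *
for n in('wrist','top'):
    d=snap(n,'p_'+n+'.png');np.save('pv_'+n,d['view'])
    g=cv2.cvtColor(d['color'],cv2.COLOR_RGB2HSV)[...,2];m=(g<55).astype(np.uint8)
    u,v=proj(d,[606,47,90]);print(n,u,v)
    m=cv2.morphologyEx(m,cv2.MORPH_OPEN,np.ones((3,3)))
    k,l,s,c=cv2.connectedComponentsWithStats(m);i=l[int(v),int(u)];print(s[i])
    pts=np.argwhere(l==i)[:,::-1].astype(np.float32);w=np.array([at(d,*p,90)[:2] for p in pts],np.float32)
    r=cv2.minAreaRect(w);print(r,w.min(0),w.max(0))
s=readout.read_state();print(s['eef_pos'],s['tool_rot'],s['qpos'])
E
python3 pan.py
```

```text
clock: 67.5
eef_pos: [439.7, 173.0, 184.3]
tool_rot: [3.14, 0.003, 0.025]
force: [-0.6, 0.5, -0.9]
width: 14.5
gripper_force: 58.8
clock: 68.5
eef_pos: [592.5, 69.0, 184.7]
tool_rot: [-3.141, 0.003, 0.032]
force: [-0.3, 0.4, -0.8]
width: 14.3
gripper_force: 58.8
wrist 350.7304125603879 184.6834050275377
[   31    92   583   308 64777]
((531.1036376953125, 67.37741088867188), (285.5885314941406, 571.23974609375), 1.8983895778656006) [ 378.92596 -222.81602] [674.66547 348.1102 ]
top 311.7653032881438 166.1977286409565
[     0      0    640    400 242747]
((535.92578125, 29.95526123046875), (1014.7176513671875, 1667.378173828125), 1.2701830863952637) [  11.415844 -792.2822  ] [1061.6405  874.6864]
[592.92900665  68.82451777 185.20146911] [-3.14122533e+00  1.43669684e-03  3.18191683e-02] [-0.29637116  0.61408773  0.2132148   1.7228592  -0.16762155  0.82383904
 -1.54557957]
```

Run:
```python
from h import *
for n in('wrist','top'):
    d=snap('top');
    if n=='wrist': d=snap('wrist')
    g=cv2.cvtColor(d['color'],cv2.COLOR_RGB2GRAY).astype(np.float32)
    def S(P): 
        q=np.array([proj(d,p) for p in P],np.float32); return cv2.remap(g,q[None,:,0],q[None,:,1],cv2.INTER_LINEAR)[0]
    def edge(mk,a,b):   # dark inside -> bright rim crossing, scanning outward
        t=np.arange(a,b,np.sign(b-a)*.25); s=S([mk(x) for x in t]); 
        j=np.argmax(s>80); return round(float(t[j]),1)
    z=94 # mid of inner rim face
    for x in(560,585,620,640,660):
        print(n,x,'L',edge(lambda y:(x,y,z),90,140),'R',edge(lambda y:(x,y,z),5,-50))
    for y in(0,30,60,90):
        print(n,y,'B',edge(lambda x:(x,y,z),640,700),'F',edge(lambda x:(x,y,z),570,510))
    # teal knob
    h=cv2.cvtColor(d['color'],cv2.COLOR_RGB2HSV); m=cv2.inRange(h,(82,90,50),(100,255,255))
    k,l,s,c=cv2.connectedComponentsWithStats(m); i=1+s[1:,4].argmax(); print(c[i],at(d,*c[i],95))
```

```text
wrist 560 L 114.8 R -20.5
wrist 585 L 115.2 R -20.2
wrist 620 L 116.0 R -19.5
wrist 640 L 116.2 R -19.2
wrist 660 L 116.5 R -18.8
wrist 0 B 674.5 F 539.5
wrist 30 B 674.2 F 570.0
wrist 60 B 673.8 F 570.0
wrist 90 B 673.0 F 559.0
[151.67717798 183.32014965] [604.1203465  199.42938051  95.        ]
top 560 L 90.0 R -21.2
top 585 L 90.0 R -20.8
top 620 L 90.0 R -19.8
top 640 L 90.0 R -19.5
top 660 L 90.0 R -18.8
top 0 B 673.2 F 538.2
top 30 B 672.5 F 537.5
top 60 B 640.0 F 570.0
top 90 B 640.0 F 570.0
[287.72751323 378.46164021] [80.83935119 91.81235262 95.        ]
```

```bash
python3 -m jog '{"claw":[0,0,0,0,0,0,0,0,0],"xyz":[[-0.363,0.037,0],[-0.363,0.037,0],[-0.363,0.037,0],[-0.363,0.037,0],[-0.363,0.037,0],[0,0,0],[0,0,0.4],[0,0,0.2],[0,0,0]],"twist":[[0,0,0],[0,0,0],[0,0,0],[0,0,0],[0,0,0],[0,0,0.0045],[0,0,0],[0,0,0],[0,0,0]]}'
python3 - <<'E'
from h import *
d=snap('wrist','p1.png');s=readout.read_state();print(s['eef_pos'],s['tool_rot'],s['qpos'])
e=s['eef_pos']
print('lock',[(np.round(b['rect']).tolist(),round(b['score'],2)) for b in optics.boxes_of('wrist','lock_pin')])
for k in(0,22.5,27.5,76.9):print(proj(d,e+[k,0,6.3]))
g=cv2.cvtColor(d['color'],cv2.COLOR_RGB2GRAY)
u,v=proj(d,e+[76.9,0,6.3]);u,v=int(u),int(v)
print(u,v);print(g[v-24:v+44:3,u-24:u+25:3])
E
```

```text
clock: 69.88
eef_pos: [412.9, 43.9, 124.6]
tool_rot: [3.141, 0.002, 0.016]
force: [0.5, 0.4, -0.3]
width: 14.7
gripper_force: 58.8
[413.43867334  43.9135106  125.40036858] [3.14155835e+00 7.08968468e-04 1.60279973e-02] [-0.2942196   0.50452841  0.16925232  2.24896516 -0.20940423  0.40277958
 -1.50735892]
lock [([301.0, 95.0, 41.0, 218.0], 0.58)]
(np.float64(321.8573611340032), np.float64(262.0844002582487))
(np.float64(322.65311069614705), np.float64(218.22821785182555))
(np.float64(322.8398119741143), np.float64(207.93854168790276))
(np.float64(324.9107354814243), np.float64(93.80363868946449))
324 93
[[159 160 160 161 153 153 156 157 150 148 144 151 146 139 130 145 127]
 [125 125 126 126 125 126 128 129 127 122 118 124 124 122 122 123 130]
 [ 61  59  58  59  59  59  58  58  55  53  54  54  53  51  52  49 117]
 [ 49  51  50  49  48  48  49  46  48  46  45  45  45  47  49  95 136]
 [ 59  48  49  48  74  90  85  85  77  63  50  47  44  43  61 136 135]
 [135 134 135 134 136 136 136 134 135 135 136 135 135 135 134 135 136]
 [134 135 134 135 134 135 135 135 135 135 136 135 135 135 135 13
[... 443 characters left out ...]
135 134  89  75 101 122 148 135 114 136 135 135 134 136 136]
 [134 134 134 135  97  75 101 122 149 136 114 135 136 135 135 135 135]
 [134 134 134 133  98  77 101 123 149 136 113 135 135 136 136 135 136]
 [134 134 134 133  98  77 102 122 148 135 114 136 135 136 136 136 136]
 [134 134 135 134  99  79 103 122 148 135 114 136 136 136 135 135 136]
 [135 133 134 134 100  79 103 120 148 136 114 134 136 137 135 134 135]
 [135 135 134 134  98  80 104 121 147 135 113 135 135 136 136 136 135]
 [134 134 134 134  99  81 103 122 147 135 113 135 135 136 135 135 131]
 [135 133 134 134  99  81 103 121 148 135 113 136 135 136 136 135 135]
 [134 135 133 134 109  80 103 122 147 134 115 135 135 135 135 136 135]]
```

```bash
python3 -m jog '{"claw":[0,0,0,0,0],"xyz":[[0,0,0.4],[0,0,0.3],[0,0,0.19],[0,0,0],[0,0,0]],"twist":[[0,0,0],[0,0,0],[0,0,0],[0,0,0],[0,0,0]]}'
python3 - <<'E'
from h import *
d=snap('wrist','p2.png');s=readout.read_state();print(s['eef_pos'],s['tool_rot'],s['force'],s['qpos'])
e=s['eef_pos']; c,sn=np.cos(.016),np.sin(.016)
g=cv2.cvtColor(d['color'],cv2.COLOR_RGB2GRAY)
u,v=proj(d,e+[76.9*c,76.9*sn,6.3]);u,v=int(u),int(v)
print(u,v,proj(d,[502.2,45.6,42]),proj(d,[502.2,45.6,58]));np.set_printoptions(linewidth=200);print(g[max(v-60,0):v+30:4,u-60:u+62:4])
E
```

```text
clock: 70.6
eef_pos: [412.5, 46.6, 47.1]
tool_rot: [-3.134, 0.003, 0.017]
force: [0.0, -0.5, -0.9]
width: 14.6
gripper_force: 58.8
[412.60589691  46.57280614  47.21373137] [-3.13401655e+00  2.33831622e-03  1.70424817e-02] [-0.51802723  0.37593316 -0.45814081] [-0.3423417   0.69178784  0.2478533   2.29841352 -0.78341175  0.23484807
 -0.93392519]
322 95 (np.float64(327.7909171836974), np.float64(65.13366433203959)) (np.float64(328.23154884521887), np.float64(60.35774315919221))
[[ 79  80  79  79  80 125 127 129 146 142 141 136 140 135 135 129 131 131 134 133 130 126 123 123 127 126 127 122 126 127 136]
 [ 78  79  79  80  79 123 128 141 146 144 144 141 140 134 131 129 132 133 133 130 126 123 122 126 127 127 124 126 127 129 137]
 [ 79  80  79  79  80 123 144 153 155 148 149 134 141 135 136 131 132 133 130 128 124 121 124 126 127 127 123 126 126 131 137]
 [ 79  80  81  80  80 121 125 127 126 126 127 128 129 126 128 129 130 130 127 123 120 120 124 125 125 121 123 126 125 127 138]
 [ 81  80  80  80 125  69  72  74  73  73  72  72  71  71  71  72  73  70  69  66  65  67  66  65  66  63  65  
[... 1602 characters left out ...]
133 144 113 136 135 138 137 139 137 136 136 137 138 138 132 138]
 [137 137 137 136 136 136 136 136 136 136 136 135 136  67 103 132 151 115 137 137 137 137 136 137 136 137 137 136 137 134 137]
 [136 136 136 136 137 136 137 136 136 134 137 136 135  69 104 132 151 115 136 137 136 137 137 137 137 137 137 138 137 137 137]
 [137 136 136 136 135 136 135 135 137 135 135 135 135  70 104 132 151 115 137 137 136 137 138 138 137 137 138 137 128 136 137]
 [137 136 137 137 136 136 137 136 135 137 135 135 136  71 104 130 150 115 136 137 137 137 138 137 138 137 137 137 137 137 137]
 [136 136 136 136 137 137 135 136 136 136 137 136 135  72 104 131 150 114 137 136 136 138 137 137 138 137 137 137 137 138 137]]
```

```bash
python3 -m jog '{"claw":[0,0,0,0,0,0,0,0,0],"xyz":[[0,0,-0.4],[0,0,-0.4],[0,0,-0.2],[0.15,0.35,0],[0.15,0.35,0],[0.15,0.35,0],[0.15,0.35,0],[0,0,0],[0,0,0]],"twist":[[0,0,0],[0,0,0],[0,0,0],[0,0,0],[0,0,0],[0,0,0],[0,0,0],[0,0,0],[0,0,0]]}'
```

```text
clock: 71.78
eef_pos: [473.8, -93.0, 145.4]
tool_rot: [-3.134, 0.005, 0.016]
force: [-0.6, 0.4, -0.9]
width: 14.5
gripper_force: 59.0
```

```bash
python3 -m jog '{"claw":[0,0,0,0,0,0,0],"xyz":[[0,0,0.4],[0,0,0.4],[0,0,0.4],[0,0,0.1],[0,0,0],[0,0,0],[0,0,0]],"twist":[[-0.0024,0,0],[0,0,0],[0,0,0],[0,0,0],[0,0,0],[0,0,0],[0,0,0]]}'
```

```text
clock: 72.65
eef_pos: [474.7, -93.2, 16.1]
tool_rot: [3.14, 0.002, 0.017]
force: [0.1, 0.1, -1.3]
width: 14.6
gripper_force: 58.9
```

```bash
python3 -m jog '{"claw":[0,0,0],"xyz":[[0,0,0.08],[0,0,0.005],[0,0,0]],"twist":[[0,0,0],[0,0,0],[0,0,0]]}'
python3 -m jog '{"claw":[0.5,0.5,0.5,0.5,0.5,0.5,0,0,0,0,0],"xyz":[[0,0,0],[0,0,0],[0,0,0],[0.14,0,0],[0,0,-0.01],[0,0,0],[0,0,0],[0,0,0],[0,0,0],[0,0,0],[0,0,0]],"twist":[[0,0,0],[0,0,0],[0,0,0],[0,0,0],[0,0,0],[0,0,0],[0,0,0],[0,0,0],[0,0,0],[0,0,0],[0,0,0]]}'
```

```text
clock: 73.03
eef_pos: [474.4, -93.2, 6.7]
tool_rot: [3.141, 0.003, 0.016]
force: [-0.1, 0.6, 3.9]
width: 14.4
gripper_force: 59.7
clock: 74.4
eef_pos: [487.5, -93.0, 7.6]
tool_rot: [3.141, 0.005, 0.016]
force: [-1.5, -0.3, 6.1]
width: 14.5
gripper_force: 59.2
```

```bash
python3 -m jog '{"claw":[0,0,0,0,0,0,0,0,0,0,0,0],"xyz":[[0,0,-0.4],[0,0,-0.4],[0,0,-0.4],[0,0,-0.1],[-0.131,-0.346,0],[-0.131,-0.346,0],[-0.131,-0.346,0],[-0.131,-0.346,0],[0,0,0.4],[0,0,0.2],[0,0,0],[0,0,0]],"twist":[[0,0,0],[0,0,0],[0,0,0],[0,0,0],[0,0,0],[0,0,0],[0,0,0],[0,0,0],[0,0,0],[0,0,0],[0,0,0],[0,0,0]]}'
cat > tip.py <<'E'
from h import *
d=snap('wrist');s=readout.read_state();e=s['eef_pos'];print(e,s['tool_rot'],s['qpos'][5])
g=cv2.cvtColor(d['color'],cv2.COLOR_RGB2GRAY).astype(np.float32)
b=[b['rect'] for b in optics.boxes_of('wrist','lock_pin')[:1]]
u,v=proj(d,e+[63.6,1.1,5.4]);print('pred tip',u,v,b)
u,v=int(u),int(v);np.set_printoptions(linewidth=200);print(g[v-12:v+22:2,u-20:u+22:2].astype(int))
E
python3 tip.py
```

```text
clock: 75.9
eef_pos: [433.5, 44.2, 77.6]
tool_rot: [3.141, 0.005, 0.016]
force: [-0.0, -0.0, -1.1]
width: 14.7
gripper_force: 58.8
[433.83774588  44.32679749  77.92467745] [3.14073997 0.00367224 0.01577839] 0.3955797703121646
pred tip 321.50605930417976 127.33844032130037 [[301.6, 127.2, 41.5, 204.5]]
[[125 125 126 127 125 125 127 127 127 129 129 127 126 124 121 119 118 120 123 123 123]
 [112 113 114 112 111 111 113 112 114 115 112 111 109 107 104 104 103 107 107 106 107]
 [120 119 120 120 119 119 120 120 120 120 120 119 120 119 120 120 119 120 118 135 135]
 [134 134 133 133 135 134 134 134 133 135 134 135 135 136 135 135 136 135 136 134 136]
 [135 134 134 134 134 134 134 134 134 134 134 135 135 135 136 136 135 136 136 136 135]
 [134 135 134 134 133 134 134 135 135 135 128 128 135 136 134 135 136 135 136 135 136]
 [134 134 134 134 134 134 133 134 105  79  82  87  97 128 135 135 135 135 135 136 135]
 [133 134 135 133 134 133 134 102  74  89 101 104 108 104 124 135 134 134 136 136 136]
 [135 134 134 135 134 133 115  72  84  99 111 115 120 118 108 132 136 136 136 135 135]
 [134 135 135 134 134 133  91  76  90 106 119 123 127 126 116 130 135 136 135 135 135]
 [135 134 134 134 135 134  82  77  94 109 121 132 144 131 121 124 135 135 135 134 135]
 [136 135 133 134 134 135  78  78  95 109 121 136 156 135 125 114 134 134 136 135 136]
 [134 135 135 134 134 134  76  79  96 109 121 137 155 135 123 128 135 134 135 136 134]
 [135 135 134 135 134 135  74  78  94 109 121 136 156 135 123 130 135 135 136 134 134]
 [135 134 135 136 135 135  76  78  94 110 120 136 155 135 123 129 134 134 133 136 136]
 [135 135 134 135 135 136  83  77  94 110 121 136 154 135 123 128 134 134 135 134 135]
 [136 134 135 134 135 134  82  77  94 108 119 136 155 134 123 128 135 134 135 136 136]]
```

```bash
python3 -m jog '{"claw":[0,0,0,0,0],"xyz":[[0,0,0.2],[0,0,0.15],[0,0,0.063],[0,0,0],[0,0,0]],"twist":[[0,0,0],[0,0,0],[0,0,0],[0,0,0],[0,0,0]]}'
cat > /dev/null; python3 tip.py | head -2
```

```text
clock: 76.62
eef_pos: [433.7, 44.6, 36.8]
tool_rot: [3.141, 0.003, 0.016]
force: [0.2, -0.1, -0.3]
width: 14.8
gripper_force: 58.8
[433.68621127  44.62808009  36.7602062 ] [3.14090703 0.00333217 0.01638997] 0.2788159024025314
pred tip 321.6499128853309 127.96341362653317 [[302.6, 125.4, 38.4, 209.0]]
```

```bash
python3 -m jog '{"claw":[0,0,0,0],"xyz":[[0.04,0,0],[0.04,0,0],[0.04,0,0],[0,0,0]],"twist":[[0,0,0],[0,0,0],[0,0,0],[0,0,0]]}'
python3 -m jog '{"claw":[0,0,0,0],"xyz":[[0.04,0,0],[0.04,0,0],[0.04,0,0],[0,0,0]],"twist":[[0,0,0],[0,0,0],[0,0,0],[0,0,0]]}'
```

```text
clock: 77.22
eef_pos: [445.8, 44.8, 36.2]
tool_rot: [3.141, 0.004, 0.016]
force: [-0.7, 0.3, -0.1]
width: 14.6
gripper_force: 58.8
clock: 77.72
eef_pos: [457.8, 45.0, 36.1]
tool_rot: [3.141, 0.004, 0.016]
force: [0.1, 0.4, -0.9]
width: 14.5
gripper_force: 58.8
```

```bash
python3 -m jog '{"claw":[0,0,0,0,0,0],"xyz":[[0.05,0,0],[0.05,0,0],[0.05,0,0],[0.05,0,0],[0.04,0,0],[0,0,0]],"twist":[[0,0,0],[0,0,0],[0,0,0],[0,0,0],[0,0,0],[0,0,0]]}'
python3 -m jog '{"claw":[0,0],"xyz":[[0.02,0,0],[0,0,0]],"twist":[[0,0,0],[0,0,0]]}'
python3 -m jog '{"claw":[0,0],"xyz":[[0.02,0,0],[0,0,0]],"twist":[[0,0,0],[0,0,0]]}'
```

```text
clock: 78.47
eef_pos: [481.6, 45.4, 36.0]
tool_rot: [3.141, 0.004, 0.017]
force: [0.4, 0.1, -1.5]
width: 14.5
gripper_force: 58.8
clock: 78.72
eef_pos: [482.8, 45.4, 35.9]
tool_rot: [3.141, 0.005, 0.016]
force: [-1.7, 0.9, -1.4]
width: 14.4
gripper_force: 58.8
clock: 78.97
eef_pos: [482.9, 45.5, 35.6]
tool_rot: [3.141, 0.009, 0.016]
force: [-5.8, -0.6, -0.6]
width: 14.7
gripper_force: 58.8
```

```bash
python3 -m jog '{"claw":[0.5,0.5,0.5,0.5,0.5,0.5,0.5,0.5,0.5,0.5,0.5],"xyz":[[0,0,0],[0,0,0],[0,0,0],[0,0,-0.2],[0,0,-0.3],[0,0,-0.4],[0,0,-0.4],[0,0,-0.4],[0,0,0],[0,0,0],[0,0,0]],"twist":[[0,0,0],[0,0,0],[0,0,0],[0,0,0],[0,0,0],[0,0,0],[0,0,0],[0,0,0],[0,0,0],[0,0,0],[0,0,0]]}'
python3 - <<'E'
from h import *
def red(d,z):
    h=cv2.cvtColor(d['color'],cv2.COLOR_RGB2HSV);m=(((h[...,0]<8)|(h[...,0]>172))&(h[...,1]>130)&(h[...,2]>50)).astype(np.uint8)
    n,l,s,c=cv2.connectedComponentsWithStats(m)
    for i in range(1,n):
        if s[i,4]>25:
            r=cv2.minAreaRect(np.argwhere(l==i)[:,::-1].astype(np.float32))
            print(s[i],np.round(at(d,*r[0],z),1),[at(d,*p,z)[:2].round(1).tolist() for p in cv2.boxPoints(r)])
d=snap('wrist','f1.png');red(d,52)
print('lock',[np.round(b['rect']).tolist() for b in optics.boxes_of('wrist','lock_pin')])
t=snap('top','f2.png');red(t,52);print(hands(t))
print([(np.round(b['rect']).tolist(),fitw(t,b['rect'],6,[560,-280]),round(b['score'],2)) for b in optics.boxes_of('top','weight_1')])
c=snap('scene','f3.png');print([(np.round(b['rect']).tolist(),fitw(c,b['rect'],6,[560,-280]),round(b['score'],2)) for b in optics.boxes_of('scene','weight_1')])
print(readout.read_state()['eef_pos'])
E
```

```text
clock: 80.35
eef_pos: [485.3, 45.7, 205.0]
tool_rot: [3.141, 0.006, 0.016]
force: [0.1, 0.5, 1.3]
width: 42.9
gripper_force: 0.0
[130   0  11  21 118] [630.  203.3  52. ] [[622.8, 209.1], [637.9, 204.3], [637.1, 197.6], [622.0, 202.4]]
[315 174  15  39 577] [474.1  45.2  52. ] [[493.0, 52.3], [493.2, 38.8], [454.4, 37.9], [454.2, 51.9]]
[ 572  257   68   49 1447] [ 381.4 -262.8   52. ] [[370.8, -223.7], [416.0, -281.2], [391.8, -301.3], [344.6, -243.2]]
lock [[316.0, 175.0, 12.0, 43.0]]
[469 107  28  19  80] [ 758.8 -401.9   52. ] [[777.1, -362.9], [786.0, -368.5], [740.6, -440.7], [731.7, -435.2]]
[467 110  24  24  83] [ 738.5 -387.1   52. ] [[764.6, -352.7], [772.9, -360.6], [712.5, -421.4], [704.3, -413.5]]
[427 254  27  24 252] [ 360.7 -291.6   52. ] [[344.8, -252.3], [394.8, -316.9], [376.6, -331.0], [326.7, -266.4]]
(np.float64(13.884549769714482), np.int64(14), np.float64(23.181559325416547), np.float64(45.39207345637595), np.float64(-140.755751321475), np.int64(2))
[([354.0, 135.0, 16.0, 17.0], (array([680.7, -85.9]), array([-0.8, -1.2,  0.8,  1.2])), 0.84), ([438.0, 177.0, 20.0, 18.0], (array([ 570.3, -316. ]), array([-0.7,  0.1,  0.6, -0.1])), 0.54), ([410.0, 171.0, 22.0, 17.0], (array([ 585.1, -244.1]), array([ 0.9, -0.6, -0.9,  0.6])), 0.51), ([409.0, 199.0, 26.0, 18.0], (array([ 511. , -248.2]), array([ 3. , -0.1, -2.9,  0.1])), 0.5)]
[([373.0, 257.0, 15.0, 24.0], (array([ 521.3, -252.1]), array([-2. , -0.2,  1.9,  0.1])), 0.75), ([371.0, 192.0, 18.0, 25.0], (array([675.4, -94. ]), array([ 0.7,  1.5, -0.7, -1.4])), 0.71), ([390.0, 247.0, 14.0, 22.0], (array([ 581.9, -256.5]), array([-2.5, -1. ,  2.5,  0.8])), 0.68), ([292.0, 247.0, 11.0, 24.0], (array([360.6, -90.4]), array([-3.1, -0.2,  3.2,  0.1])), 0.65), ([403.0, 264.0, 16.0, 21.0], (array([ 574.4, -317.4]), array([-1.7, -1.4,  1.6,  1.3])), 0.62)]
[485.83537201  45.45240231 205.63594652]
```

```bash
python3 -m jog '{"claw":[0.5,0.5,0.5,0.5,0.5,0.5,0.5,0.5,0.5,0.5,0.5],"xyz":[[0,0.4,-0.1],[0,0.4,-0.1],[0,0.4,0],[0,0.4,0],[0,0.4,0],[0,0.4,0],[0,0.4,0],[0,0.4,0],[0,0,0],[0,0,0],[0,0,0]],"twist":[[0,0,0],[0,0,0],[0,0,0],[0,0,0],[0,0,0],[0,0,0],[0,0,0],[0,0,0],[0,0,0],[0,0,0],[0,0,0]]}'
python3 - <<'E'
from h import *
d=snap('wrist','f4.png');print(readout.read_state()['eef_pos'])
for b in optics.boxes_of('wrist','weight_1'):
    print(round(b['score'],2),np.round(b['rect']),fitw(d,b['rect'],6,[560,-280]))
t=snap('top');print([np.round(b['rect']).tolist() for b in optics.boxes_of('top','insert_jar')],[np.round(b['rect']).tolist() for b in optics.boxes_of('top','driver_red')])
E
```

```text
clock: 82.02
eef_pos: [491.6, -272.8, 226.0]
tool_rot: [-3.141, 0.005, 0.018]
force: [0.1, 0.4, -1.0]
width: 42.8
gripper_force: 0.0
[ 491.65866736 -272.89437323  226.07295378]
0.87 [279.  60.  45.  47.] (array([ 582.4, -251.1]), array([-0.6, -1.3,  0.6,  1.4]))
0.8 [347.  74.  45.  42.] (array([ 573. , -319.4]), array([-1.7, -2.8,  1.6,  3.1]))
0.73 [140. 247.  56.  52.] (array([366.6, -89. ]), array([-0.2, -1.7,  0.3,  1.6]))
0.71 [277. 129.  46.  45.] (array([ 514.1, -249.3]), array([ 0.9, -0.7, -1. ,  0.6]))
[[172.0, 179.0, 22.0, 17.0]] [[246.0, 160.0, 13.0, 13.0]]
```

```bash
python3 -m jog '{"claw":[0.5,0.5,0.5,0.5,0.5],"xyz":[[0.43,0.1,0.2],[0.43,0.1,0.2],[0,0,0],[0,0,0],[0,0,0]],"twist":[[0,0,0],[0,0,0],[0,0,0],[0,0,0],[0,0,0]]}'
python3 - <<'E'
from h import *
d=snap('wrist','f5.png');e=readout.read_state()['eef_pos'];print(e)
for b in optics.boxes_of('wrist','weight_1'):
    print(round(b['score'],2),np.round(b['rect']),fitw(d,b['rect'],6,[560,-280]))
g=cv2.cvtColor(d['color'],cv2.COLOR_RGB2HSV);m=((g[...,1]<50)&(g[...,2]>70)).astype(np.uint8)
n,l,s,c=cv2.connectedComponentsWithStats(m)
for i in range(1,n):
    if 200<s[i,4]<8000:print(s[i],c[i].round(1))
gr=cv2.medianBlur(cv2.cvtColor(d['color'],cv2.COLOR_RGB2GRAY),3)
for x,y in((584,-250),(577,-318),(515,-247)):
    u,v=map(int,proj(d,[x,y,50]));print('w',x,y,u,v,[ (np.round(proj(d,[x,y,z]),0)).tolist() for z in(40,74)])
    if 40<v<370:
        H=cv2.HoughCircles(gr[v-50:v+50,u-50:u+50],cv2.HOUGH_GRADIENT,1,5,param1=80,param2=10,minRadius=9,maxRadius=35)
        if H is not None:
            for q in H[0][:6]:
                uu,vv=q[0]+u-50,q[1]+v-50;print(q.round(1),'top',at(d,uu,vv,74)[:2].round(1),'body',at(d,uu,vv,40)[:2].round(1))
E
```

```text
clock: 82.9
eef_pos: [576.5, -293.4, 186.9]
tool_rot: [3.141, 0.004, 0.015]
force: [0.2, 0.3, 0.5]
width: 42.6
gripper_force: 0.0
[ 576.75461229 -293.26860527  186.92719741]
0.89 [327. 164.  43.  44.] (array([ 572. , -318.9]), array([-2.9, -4.8,  2.6,  4.3]))
0.85 [253. 211.  48.  51.] (array([ 518.9, -248.6]), array([ 0.3, -4.2, -0.3,  3.7]))
0.73 [253. 150.  51.  48.] (array([ 582.3, -251.1]), array([ 0.3, -2.2, -0.4,  2.2]))
0.7 [ 38.  38. 102.  56.] (array([676.9, -91.1]), array([ 1.9, -1.3, -2.4,  1.4]))
0.54 [154. 344.  14.  17.] (array([ 374.8, -112.7]), array([-20.6, -27. ,  24.8,  26.5]))
[257  41  18  20 276] [265.7  50.4]
[621 128  19  29 357] [630.4 141.6]
[ 503  136   66   43 1937] [538.1 157.3]
[ 253  151   49   49 1799] [278.1 174.4]
[ 325  158   48   51 1754] [348.7 183.6]
[ 252  214   46   48 1220] [277.8 235.5]
[ 264  268  116   82 7181] [319.9 309.2]
[192 351  24  23 343] [206.9 364.2]
[429 351  25  26 408] [437.7 366. ]
w 584 -250 274 177 [[276.0, 176.0], [270.0, 185.0]]
[51.5 49.5 24.3] top [ 591.  -254.6] body [ 583.1 -249.6]
[48.5 45.5 28.9] top [ 594.4 -252.2]
[... 353 characters left out ...]
.3 -317.9]
[49.5 37.5 33.3] top [ 594.5 -314.5] body [ 587.  -317.5]
[43.5 48.5 28.8] top [ 584.9 -309.8] body [ 576.2 -312.2]
[68.5 49.5 28.6] top [ 584.4 -330.9] body [ 575.6 -336. ]
[56.5 46.5 23. ] top [ 586.8 -320.7] body [ 578.4 -324.5]
[52.5 57.5 13.8] top [ 577.2 -317.7] body [ 567.4 -321.1]
w 515 -247 273 246 [[275.0, 242.0], [269.0, 258.0]]
[50.5 45.5 22.1] top [ 531.8 -251.2] body [ 516.  -245.7]
[41.5 38.5 33.3] top [ 538.4 -243.4] body [ 523.5 -236.9]
[46.5 39.5 28.6] top [ 537.5 -247.8] body [ 522.5 -241.9]
[51.5 32.5 30. ] top [ 544.3 -252.4] body [ 530.1 -247.1]
[46.5 49.5 26.6] top [ 527.8 -247.5] body [ 511.5 -241.5]
[35.5 60.5 25.2] top [ 516.8 -237.2] body [ 499.  -229.9]
```

```bash
python3 -c "
from h import *
print(order.finish_job())"
```

```text
the job is handed in; nothing more can be done
None
```

I handed the job in at about 83 s on the robot's clock. The red pointer was zeroed and read about 2.9 rad with all three weights on the pan. The weights are now upright in the box, and the lock pin is pushed home until its collar met the bracket. The judge returned no verdict, so these come from camera and force readings.

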